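Set out the load-cell check kit on the bond tester bench

TASK

Lay out the kit for checking the bond tester's load cell; left and right are as seen from the robot. Set the white load cell squarely in the outline to the left of the round chuck on the aluminium stage and then stand the brass weight gently, without dropping it, on the middle of the load cell's black disc; lay the gold-dotted ceramic carrier flat on top of the chuck, put the orange tip case squarely between the two white posts of the blue rest, and stand the green gauge in the outline to the right of those posts. Leave the small steel weight, the amber vial and the red brush where they are.

Things in the scene. Friction and masses are not known exactly. Their poses are not given: they have to be found in the camera images.
- stage: Fixed aluminium stage: plate 90 (x) x 240 (y) x 8 mm; origin: centre of its underside, z up, x away from the robot, y to its left (turned up to 0.15 rad). In the middle a 56 mm square pedestal with a dark round chuck, 60 mm across, top 48 mm up. On the plate top (8 mm up) two black outlines 56 (x) x 72 (y) mm: left of the chuck, centre y = +78 mm; right, y = -78 mm (stays empty).
- rest: Fixed blue rest: plate 90 (x) x 250 (y) x 8 mm; origin and axes as the stage's (turned up to 0.15 rad). White posts, 20 mm across, at y = +48 and -48 mm, tops 45 mm up. White outlines on the plate top (8 mm up): between the posts, 48 (x) x 66 (y) mm, centre y = 0; 48 mm squares at y = +92 mm (left, stays empty) and -92 mm (right). Rest and stage may swap sides of the bench.
- cell: Loose load cell, white box with a blue band, 44 (x) x 60 (y) x 40 mm high, with a black disc 40 mm across and 3 mm high on top (flat top 43 mm up); origin at the centre of its underside, z up. Its long side (y) goes along the stage's y. About 0.25 kg.
- weight: Loose brass weight, a cylinder 32 mm across and 30 mm high with a narrower knob 18 mm across on top, 46 mm high in all; origin at the centre of its underside, z up. About 0.2 kg.
- carrier: Loose white ceramic sample carrier, 50 x 50 x 10 mm plate with a 4 x 4 grid of gold dies on top; origin at the centre of its underside, z up, x and y along its sides. It may lie turned any way on the chuck. About 0.07 kg.
- case: Loose tip case, orange with a black lid that has an orange field, closed, 36 (x) x 54 (y) x 30 mm high; origin at the centre of its underside, z up. Its long side (y) goes along the rest's y. About 0.12 kg.
- gauge: Loose green cylindrical setting gauge with a steel band, 34 mm across, 42 mm high; origin at the centre of its underside, z up. About 0.12 kg.
- small_weight: Bystander, to be left alone: small dark steel weight, 22 mm across, 29 mm high, standing among the things; origin at the centre of its underside, z up.
- vial: Bystander, to be left alone: amber vial with a white cap, 28 mm across, 55 mm high, standing behind the stage and the rest; origin at the centre of its underside, z up.
- brush: Bystander, to be left alone: red-handled brush, 160 mm long, lying behind the stage and the rest, roughly along the bench's y.

How it is judged:
By the outcome, as a careful person would: the job done as asked, in the order asked, and still so for the second after the job is handed in, with the robot touching nothing.
It also fails if it takes over 120 s, if anything falls off the work surface, if the arm or the gripper's body presses on something with over 40 N, if the wrist force passes 120 N, or if a joint passes its speed limit or range.

ROBOT

A 6-joint arm with a two-finger parallel gripper is mounted at the origin on the work surface. World frame = base frame: x ahead of the robot, y to its left, z up, the work surface at z = 0. Lengths are in mm, angles in rad, forces in N, time in s.
With the tool pointing down it reaches from about 300 to 775 mm from the base axis. Payload 14.6 kg.
Tool frame: the origin (TCP) lies between the finger pads; the fingertips stand manip.finger_overhang ahead of it and the grasp point (between the pads) lies 2 mm behind it (manip.finger_overhang is the distance from the TCP to the fingertips, in mm); z points along the fingers, y is the direction in which the jaws open and shut (so a half turn about z gives the same grasp; the last joint's range is limited). The gripper opens to 94 mm and grips with 3 to 60 N. Pads are 16 mm wide; open, the fingers measure 119 mm over their backs; the gripper's body (75 mm by 177 mm) begins 78 mm behind the grasp point.
Start: joints at [-1.199, 0.3, 1.521, -0, 1.321, -0.067], TCP at [233.661, -497.887, 222.446] pointing down, gripper open.
Joint ranges: [-3.03, 3.03], [-0.79, 2.21], [0.23, 2.52], [-1.04, 4.18], [0, 3.07], [-2.55, 2.55]. Speed limits (rad/s): [2.22, 2.22, 2.57, 3.14, 3.14, 3.14].

INTERFACE

Orientations are given as [roll, pitch, yaw] about the fixed x, y, z axes, in that order (R = Rz(yaw) Ry(pitch) Rx(roll)).
In Python, from cell import manip gives the robot as it stands.
- The arm moves only by the tool drive_tool, never from a script. Its argument "steps" is a list of rows, each an object with "delta_pos": the shift along the world's x, y, z in mm, a list of three; "yaw": the turn about the world's z in rad; "hand": the finger opening in mm, from 0 to 94. A call has 1 to 5 rows; each row shifts and turns the commanded pose from where the row before left it; what a row does not reach is not made up. A row lasts 1/12 s, in which the tool goes at most 41.7 mm and 7.16 degrees, less where a joint would pass 70% of its speed; a pose out of reach is approached as far as the arm can. A call is refused whole if a number of a shift passes 41.7 or a number of a turn 0.125, either way. A call with a gripper value outside its range is refused whole. The fingers move at their own pace and stop on an object; "squeeze" is the grip in N (left out, the last holds). Time passes only in rows, so rows that do not move let the fingers close. It gives the time, the measured TCP pose, the force and the opening at its end, in the units of the state.
- manip.read_state(): the state, without advancing time (a new reading comes with each control period).
- manip.camera(name): name is "side" or "top" or "wrist"; returns a dict with "frame" (420x560x3 uint8, red, green, blue), "range_z" (420x560 float32, mm along the optical axis (not along the pixel's ray), 0 where there is no reading), "intrinsics" (3x3 intrinsics, pixels), "position" and "attitude" of the camera in the world. Camera axes: x right, y down, z forward; pixel columns grow to the right and rows downward; lengths in mm; the calibration is good to about 2 mm. The wrist camera is an equidistant fisheye: a pixel r from the principal point sees the ray r / f radians off the axis. A picture is of the moment at which its call begins.
- manip.sign_off(): hands the job in, once; it reports no verdict.
The state is a dict: "clock": time; "joints": joint angles; "qd": joint speeds; "effort": joint torques, N m; "eef_pos": TCP position; "eef_rot": TCP orientation; "wrist_force": force on the tool from outside, world axes, zero at the start; "moment": the same for the moment, N m; "finger_gap": finger opening in mm.
Only numpy, scipy, OpenCV 4.12 (cv2) and the standard library are available. Lean on these libraries where they do the work, as an engineer would, in place of code of your own. Each camera call takes 0.05 s, during which the arm holds its last target.

## Working session

There is one attempt and no reset: what is moved stays moved. The work goes in short steps, Python scripts to look and compute and a tool call to move; the robot and the scene stay as the last step left them, time stands still between calls to the robot, and variables do not carry over. Pictures are saved under pics/ and viewed, and the job is handed in when it is done.

Besides the shell and the picture viewer there is one more tool, called as name(argument=value, ...) on one line, values as JSON. drive_tool: Moves the arm, as the interface text tells. Its arguments: {"type":"object","properties":{"steps":{"type":"array"},"squeeze":{"type":"number"}},"required":["steps"]}

```bash
ls; mkdir -p pics; cat > h.py <<'E'
import numpy as np,cv2
from cell import manip
from scipy.spatial.transform import Rotation as R
def shot(n,fn):
    c=manip.camera(n); np.savez(''+fn+'.npz',**c)
    cv2.imwrite('pics/'+fn+'.png',c['frame'][:,:,::-1]); return c
E
python3 - <<'E'
from h import *
print(manip.read_state()); print(manip.finger_overhang)
for n in ['side','top','wrist']:
    c=shot(n,n+'0'); print(n,c['intrinsics'].tolist(),c['position'],c['attitude'])
E
```

```text
pics
{'clock': 0.0, 'joints': array([-1.19857956e+00,  3.00458250e-01,  1.52157136e+00, -2.08820286e-05,
        1.32074194e+00, -6.65852192e-02]), 'qd': array([ 0.00071481,  0.00013788, -0.00122566,  0.00080954,  0.00058374,
       -0.00019326]), 'effort': array([-2.51221878e-03, -5.31807017e+01, -3.52741027e+01,  7.06613087e-02,
        2.43224110e-02, -1.46522680e-04]), 'eef_pos': array([ 233.57911505, -497.65978472,  221.89749485]), 'eef_rot': array([-3.14041503e+00, -5.82572568e-05,  4.38807127e-01]), 'wrist_force': array([-0.5038913 ,  1.13293175, -0.34194208]), 'moment': array([ 0.00220199, -0.0059816 ,  0.03116002]), 'finger_gap': 93.9730791043453}
17.0
side [[468.945203364053, 0.0, 285.5622384830621], [0.0, 468.945203364053, 209.14392482192918], [0.0, 0.0, 1.0]] [446.54891184 670.99971771 775.66680944] [-2.38902168 -0.01791184 -2.92830008]
top [[412.88456221348895, 0.0, 277.52850998325835], [0.0, 412.88456221348895, 206.3137009572751], [0.0, 0.0, 1.0]] [463.38772553 -13.07773512 989.37091958] [-3.03761761e+00 -4.84345576e-04 -1.57885006e+00]
wrist [[325.19226210127806, 0.0, 280.058492939227], [0.0, 325.19226210127806, 206.97614001485616], [0.0, 0.0, 1.0]] [ 303.78091893 -465.29659972  385.25067716] [ 2.87429661e+00  2.57769469e-03 -1.13327778e+00]
```

View pics/top0.png

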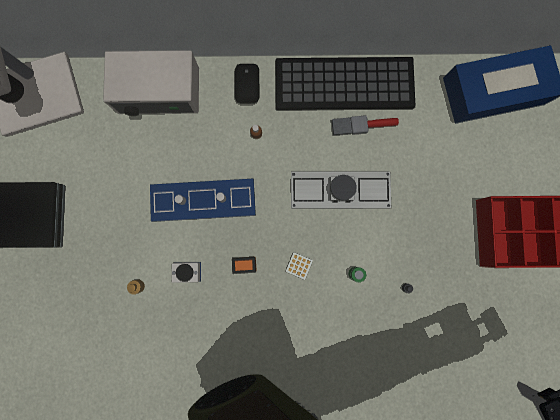

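View pics/side0.png

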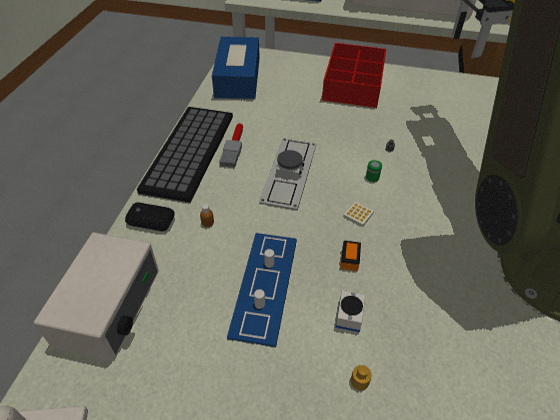

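View pics/wrist0.png

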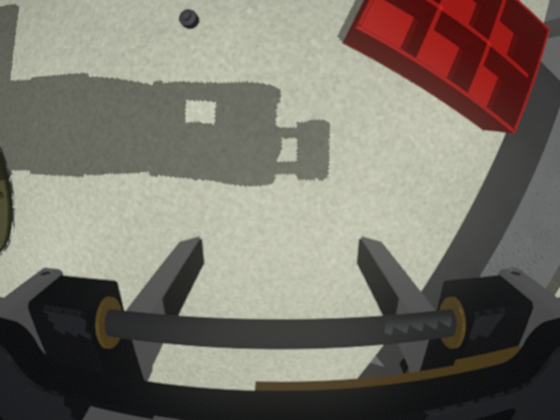

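The top view shows the blue rest on the left (about 203,199) and the stage on the right (341,189). The near row reads weight (136,287), cell (186,272), case (244,265), carrier (299,265), gauge (357,274) and small weight (407,288). The vial is at (256,131) and the brush at (365,125).

The side view agrees. The wrist view shows only the small weight at (188,18) and the red tray.

```bash
cat >> h.py <<'E'
def ld(fn): return dict(np.load(''+fn+'.npz'))
def rays(c,uv,fish=False):
    uv=np.atleast_2d(np.asarray(uv,float)); K=c['intrinsics']
    x=(uv[:,0]-K[0,2])/K[0,0]; y=(uv[:,1]-K[1,2])/K[1,1]
    if fish:
        t=np.hypot(x,y); s=np.sin(t)/np.maximum(t,1e-9)
        d=np.c_[x*s,y*s,np.cos(t)]
    else: d=np.c_[x,y,np.ones_like(x)]
    return d@R.from_euler('xyz',c['attitude']).as_matrix().T
def plane(c,uv,z,fish=False):
    d=rays(c,uv,fish); p=c['position']; return (p+d*((z-p[2])/d[:,2])[:,None])
def ranged(c,uv,fish=False):
    uv=np.atleast_2d(np.asarray(uv,float)); d=rays(c,uv,fish)
    f=R.from_euler('xyz',c['attitude']).as_matrix()[:,2]
    z=np.array([c['range_z'][int(round(v)),int(round(u))] for u,v in uv])
    return c['position']+d*(z/(d@f))[:,None]
def tri(c1,u1,f1,c2,u2,f2):
    a=rays(c1,u1,f1)[0];b=rays(c2,u2,f2)[0];a/=np.linalg.norm(a);b/=np.linalg.norm(b)
    p,q=c1['position'],c2['position']
    s=np.linalg.lstsq(np.c_[a,-b],q-p,rcond=None)[0]
    A=p+a*s[0];B=q+b*s[1]; return (A+B)/2,np.linalg.norm(A-B)
E
python3 - <<'E'
from h import *
t=ld('top0');s=ld('side0')
P={'weight':((136,286),(361,373)),'cell':((185,272),(352,305)),'case':((244,265),(351,252)),'carrier':((299,265),(358,213)),'gauge':((358,273),(374,164)),'small':((407,287),(391,143)),'vial':((256,129),(208,210)),
'chuck':((342,187),(290,159)),'postL':((180,199),(260,294)),'postR':((221,197),(270,254)),'outMid':((203,199),(265,284)),'stageOutL':((308,190),(283,192))}
for k,(a,b) in P.items():
    p,e=tri(t,a,0,s,b,0); print(k,p.round(),round(e,1),ranged(t,a)[0].round(),ranged(s,b)[0].round())
E
```

```text
weight [382. 314.  21.] 0.6 [383. 310.  33.] [383. 325.  44.]
cell [413. 198.  37.] 1.8 [414. 197.  41.] [412. 202.  44.]
case [428.  65.  22.] 0.2 [428.  64.  31.] [428.  71.  30.]
carrier [426. -64.   4.] 1.2 [427. -64.  13.] [425. -61.   7.]
gauge [ 407. -196.   40.] 2.5 [ 409. -195.   45.] [ 406. -193.   43.]
small [ 372. -313.   19.] 5.1 [ 375. -312.   22.] [ 370. -307.   24.]
vial [743.  35.  40.] 5.4 [741.  34.  57.] [738.  40.  46.]
chuck [ 604. -164.   44.] 2.6 [ 605. -163.   49.] [ 603. -161.   46.]
postL [581. 212.  37.] 1.0 [581. 210.  46.] [579. 218.  45.]
postR [585. 117.  36.] 1.2 [585. 116.  43.] [583. 123.  44.]
outMid [585. 165.   1.] 2.4 [585. 164.  10.] [582. 171.  10.]
stageOutL [604. -88.   7.] 1.8 [604. -88.   9.] [603. -88.   6.]
```

drive_tool(steps=[{"delta_pos": [19, 35, 7], "yaw": 0.1}, {"delta_pos": [19, 35, 7], "yaw": 0.1}, {"delta_pos": [19, 35, 7], "yaw": 0.1}, {"delta_pos": [19, 35, 7], "yaw": 0.1}, {"delta_pos": [19, 35, 7], "yaw": 0.1}])

```text
invalid input at $.steps[0]: expected keys delta_pos, yaw, hand
```

drive_tool(steps=[{"delta_pos": [19, 35, 4], "yaw": 0.1}, {"delta_pos": [19, 35, 4], "yaw": 0.1}, {"delta_pos": [19, 35, 4], "yaw": 0.1}, {"delta_pos": [19, 35, 4], "yaw": 0.1}, {"delta_pos": [19, 35, 4], "yaw": 0.1}])

```text
invalid input at $.steps[0]: expected keys delta_pos, yaw, hand
```

drive_tool(steps=[{"delta_pos": [19, 30, 0], "yaw": 0.1}, {"delta_pos": [19, 30, 0], "yaw": 0.03}, {"delta_pos": [0, 0, 0], "yaw": 0}, {"delta_pos": [0, 0, 0], "yaw": 0}])

```text
invalid input at $.steps[0]: expected keys delta_pos, yaw, hand
```

```bash
python3 - <<'E'
from h import *
c=shot('wrist','w1'); print(manip.read_state()); print(c['position'],c['attitude'])
E
```

```text
{'clock': 0.2, 'joints': array([-1.19862206e+00,  3.00235334e-01,  1.52132663e+00,  1.91434044e-05,
        1.32071774e+00, -6.66409444e-02]), 'qd': array([ 0.00042235, -0.00285168, -0.00128518,  0.00180656, -0.00105639,
       -0.00145699]), 'effort': array([ 1.93879846e-04, -5.31493735e+01, -3.52563107e+01,  7.07063335e-02,
        2.33820314e-02, -6.82984523e-05]), 'eef_pos': array([ 233.60528532, -497.76387416,  222.12331453]), 'eef_rot': array([-3.14090836e+00, -6.42553083e-05,  4.38810448e-01]), 'wrist_force': array([-0.39749125, -0.5545608 , -0.30779543]), 'moment': array([-0.01249394,  0.04737497,  0.01176918]), 'finger_gap': 94.01516920845808}
[ 303.78434762 -465.30525323  385.32880828] [ 2.87428617e+00  2.41363681e-03 -1.13327785e+00]
```

View pics/w1.png

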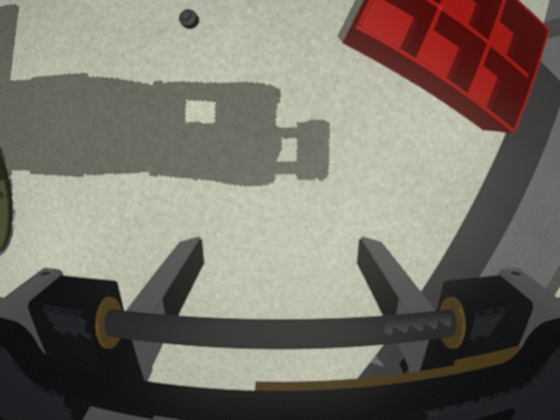

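The moves were refused because each row needs "hand", so the picture is unchanged. The fingers fill the lower half, and the usable view lies ahead along tool x.

drive_tool(steps=[{"delta_pos": [19, 35, 7], "yaw": 0.1, "hand": 94}, {"delta_pos": [19, 35, 7], "yaw": 0.1, "hand": 94}, {"delta_pos": [19, 35, 7], "yaw": 0.1, "hand": 94}, {"delta_pos": [19, 35, 7], "yaw": 0.1, "hand": 94}, {"delta_pos": [19, 35, 7], "yaw": 0.1, "hand": 94}])

```text
clock: 0.62
eef_pos: [329.0, -321.1, 257.7]
eef_rot: [-3.141, -0.0, 0.943]
wrist_force: [1.2, 0.5, -0.3]
finger_gap: 94.1
```

drive_tool(steps=[{"delta_pos": [19, 35, 4], "yaw": 0.1, "hand": 94}, {"delta_pos": [19, 35, 4], "yaw": 0.1, "hand": 94}, {"delta_pos": [19, 35, 4], "yaw": 0.1, "hand": 94}, {"delta_pos": [19, 35, 4], "yaw": 0.1, "hand": 94}, {"delta_pos": [19, 35, 4], "yaw": 0.1, "hand": 94}])

```text
clock: 1.03
eef_pos: [424.1, -145.9, 277.8]
eef_rot: [3.141, 0.0, 1.444]
wrist_force: [0.1, -1.4, 0.6]
finger_gap: 93.9
```

drive_tool(steps=[{"delta_pos": [19, 0, 0], "yaw": 0.1, "hand": 94}, {"delta_pos": [19, 0, 0], "yaw": 0.03, "hand": 94}, {"delta_pos": [0, 0, 0], "yaw": 0, "hand": 94}, {"delta_pos": [0, 0, 0], "yaw": 0, "hand": 94}])

```text
clock: 1.37
eef_pos: [461.8, -147.6, 276.9]
eef_rot: [-3.141, -0.0, 1.569]
wrist_force: [-0.0, -0.4, 0.7]
finger_gap: 93.9
```

```bash
python3 - <<'E'
from h import *
c=shot('wrist','w2'); print(manip.read_state()); print(c['position'],c['attitude'])
E
```

```text
{'clock': 1.4167, 'joints': array([-3.85817742e-01,  1.13539081e-01,  1.61792025e+00, -8.45150999e-05,
        1.41114793e+00, -3.83021304e-01]), 'qd': array([-0.01397124, -0.018295  ,  0.0112241 , -0.00091913, -0.00070517,
       -0.00190774]), 'effort': array([ 7.68002383e-01, -4.21352041e+01, -3.68890679e+01,  8.73812428e-02,
        1.07027282e-02, -4.83329664e-02]), 'eef_pos': array([ 461.25713646, -147.86977341,  277.07280815]), 'eef_rot': array([-3.14062038e+00, -3.01802893e-04,  1.56801322e+00]), 'wrist_force': array([-0.05950262, -0.2197803 ,  0.11911689]), 'moment': array([-0.04862807, -0.12551112,  0.02113065]), 'finger_gap': 94.13355575664961}
[462.76673439 -71.03246475 440.23392714] [ 2.87624269e+00  2.11178659e-03 -3.14656414e-03]
```

View pics/w2.png

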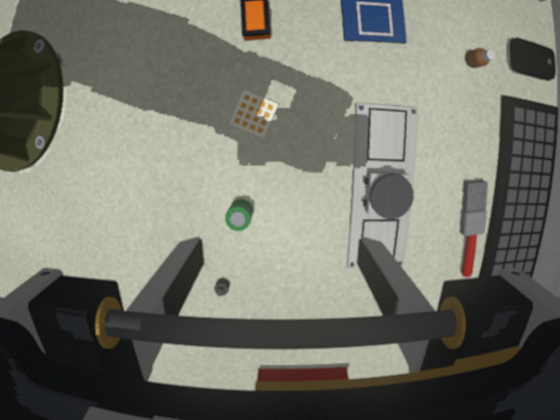

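Wrist view: gauge (238,217), small weight (222,286), carrier (256,112), chuck (391,196), stage left outline (387,135), case (256,17), and the rest's right square at (376,18). I'll move left for the other half.

drive_tool(steps=[{"delta_pos": [0, 40, 0], "yaw": 0, "hand": 94}, {"delta_pos": [0, 40, 0], "yaw": 0, "hand": 94}, {"delta_pos": [0, 40, 0], "yaw": 0, "hand": 94}, {"delta_pos": [0, 0, 0], "yaw": 0, "hand": 94}, {"delta_pos": [0, 0, 0], "yaw": 0, "hand": 94}])

```text
clock: 1.83
eef_pos: [461.1, -26.9, 277.7]
eef_rot: [3.141, 0.0, 1.571]
wrist_force: [0.2, -0.1, 0.1]
finger_gap: 94.1
```

```bash
python3 - <<'E'
from h import *
c=shot('wrist','w3'); print(c['position'],c['attitude'])
E
```

```text
[461.68295891  49.7721366  441.02877212] [ 2.87570565e+00  4.94415267e-04 -1.58643034e-03]
```

drive_tool(steps=[{"delta_pos": [0, 40, 0], "yaw": 0, "hand": 94}, {"delta_pos": [0, 40, 0], "yaw": 0, "hand": 94}, {"delta_pos": [0, 40, 0], "yaw": 0, "hand": 94}, {"delta_pos": [0, 0, 0], "yaw": 0, "hand": 94}, {"delta_pos": [0, 0, 0], "yaw": 0, "hand": 94}])

```text
clock: 2.3
eef_pos: [461.6, 92.1, 277.3]
eef_rot: [-3.141, 0.0, 1.57]
wrist_force: [-0.4, -1.2, 0.3]
finger_gap: 94.1
```

```bash
python3 - <<'E'
from h import *
c=shot('wrist','w4'); print(c['position'],c['attitude'],manip.read_state()['eef_pos'])
E
```

```text
[462.43311289 168.77424035 440.60715783] [ 2.87562107e+00  1.25240157e-03 -2.46806261e-03] [461.71469407  91.08836033 277.35869983]
```

View pics/w3.png

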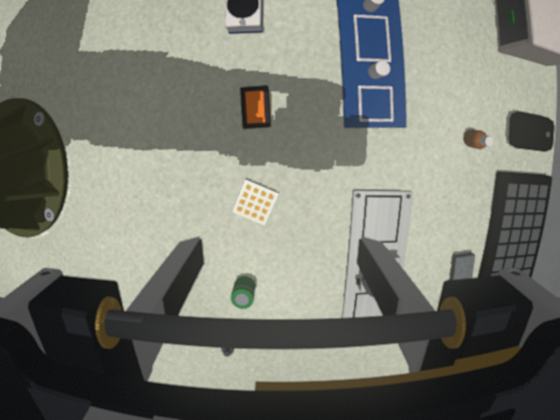

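View pics/w4.png

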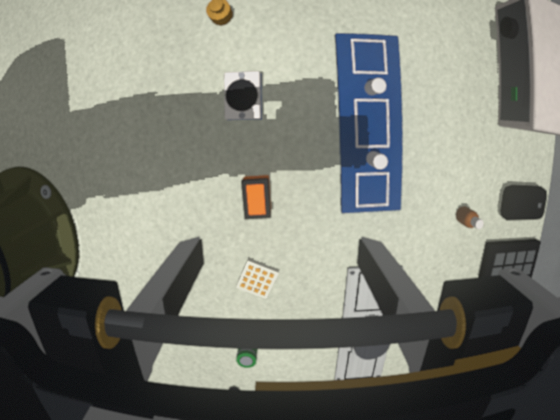

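w3 shows the carrier (256,202), case (255,107), cell (243,10) and the rest's posts (381,68). w4 shows the weight (219,11), cell (242,95), case (256,198), rest corners (336,33)-(402,210) and posts (378,86) and (379,161).

Next, masks and contours on these.

```bash
cat >> h.py <<'E'
def mask(c,lo,hi,roi):
    hsv=cv2.cvtColor(c['frame'],cv2.COLOR_RGB2HSV); m=cv2.inRange(hsv,np.array(lo),np.array(hi))
    z=np.zeros_like(m); x0,y0,x1,y1=roi; z[y0:y1,x0:x1]=m[y0:y1,x0:x1]; return z
def blob(m):
    cs,_=cv2.findContours(m,cv2.RETR_EXTERNAL,cv2.CHAIN_APPROX_NONE); return max(cs,key=cv2.contourArea)[:,0,:]
def rect(c,m,z,fish=True):
    b=blob(m); p=plane(c,b,z,fish)[:,:2].astype(np.float32)
    r=cv2.minAreaRect(p); return b.mean(0).round(1),np.round(r[0],1),np.round(r[1],1),round(r[2],1)
E
python3 - <<'E'
from h import *
w2,w3,w4=ld('w2'),ld('w3'),ld('w4')
def sh(n,c,roi,s):
    x0,y0,x1,y1=roi
    cv2.imwrite(f'pics/{n}.png',cv2.resize(c['frame'][y0:y1,x0:x1,::-1],None,fx=s,fy=s,interpolation=cv2.INTER_CUBIC))
a=cv2.resize(w2['frame'][90:290,330:440,::-1],None,fx=3,fy=3); b=cv2.resize(w4['frame'][20:220,320:440,::-1],None,fx=3,fy=3)
cv2.imwrite('pics/fix.png',np.hstack([a,b]))
a=cv2.resize(w4['frame'][60:130,210:280,::-1],None,fx=5,fy=5);b=cv2.resize(w2['frame'][180:250,205:275,::-1],None,fx=5,fy=5)
cv2.imwrite('pics/obj.png',np.hstack([a,b]))
rest=mask(w4,(100,100,20),(125,255,255),(320,20,430,230)); print('rest z8',rect(w4,rest,8), 'z0',rect(w4,rest,0))
case=mask(w4,(3,150,90),(20,255,255),(230,165,290,225)); print('casefield z30',rect(w4,case,30))
case=mask(w3,(3,150,60),(20,255,255),(230,75,290,135)); print('casefield w3',rect(w3,case,30))
for n,c,roi in(('w2',w2,(215,190,265,245)),('w3',w3,(220,265,270,312))):
    g=mask(c,(55,100,30),(90,255,255),roi);print('gauge',n,rect(c,g,42))
for n,c,roi in(('w3',w3,(225,172,290,230)),('w4',w4,(230,250,290,305))):
    hsv=cv2.cvtColor(c['frame'],cv2.COLOR_RGB2HSV); print(n,hsv[202,256] if n=='w3' else hsv[278,258])
    g=mask(c,(12,90,100),(25,255,255),roi); cs,_=cv2.findContours(g,0,2); pts=np.vstack([x[:,0] for x in cs if cv2.contourArea(x)>3])
    r=cv2.minAreaRect(plane(c,pts,10,True)[:,:2].astype(np.float32)); print('dies',r,len(cs))
w=mask(w4,(10,100,60),(30,255,255),(200,0,240,25)); print('weight',rect(w4,w,40))
E
```

```text
rest z8 (array([368.9, 121.9]), array([584.6, 168.5]), array([ 87.8, 245.9]), 2.7) z0 (array([368.9, 121.9]), array([586.9, 168.5]), array([ 89.5, 250.5]), 2.7)
casefield z30 (array([255.5, 199. ]), array([429.6,  67.5]), array([22.9, 41.1]), 3.5)
casefield w3 (array([254.7, 106.7]), array([429.8,  67.7]), array([23.6, 41.4]), 3.5)
gauge w2 (array([237.6, 217.7]), array([ 406.9, -193.6]), array([30.7, 30.4]), 43.1)
gauge w3 (array([241.8, 297.8]), array([ 406.8, -193.5]), array([30.7, 28.7]), 86.2)
w3 [ 26  15 236]
dies ((426.4762878417969, -61.21588134765625), (38.81584167480469, 38.93321228027344), 66.95059967041016) 16
w4 [ 28  27 225]
dies ((426.4244384765625, -61.55519104003906), (39.37458038330078, 38.96004867553711), 66.86573028564453) 16
weight (array([219.1,  11. ]), array([386.8, 312.7]), array([28.9, 37.3]), 36.6)
```

View pics/fix.png

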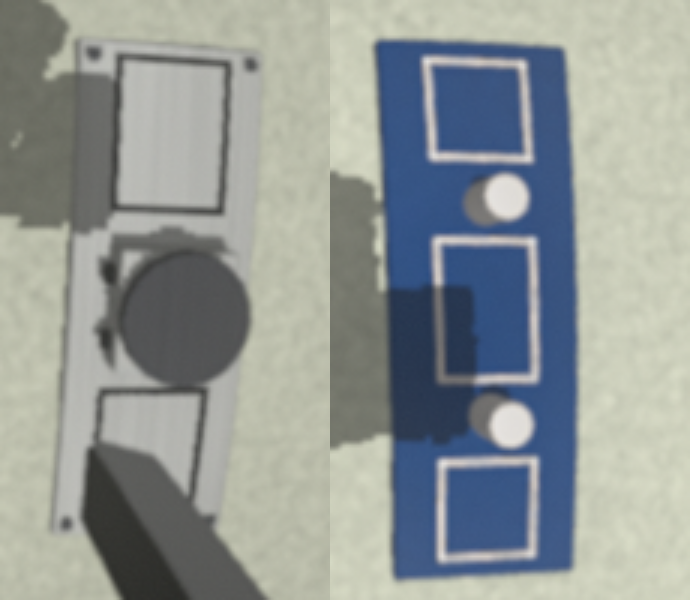

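View pics/obj.png

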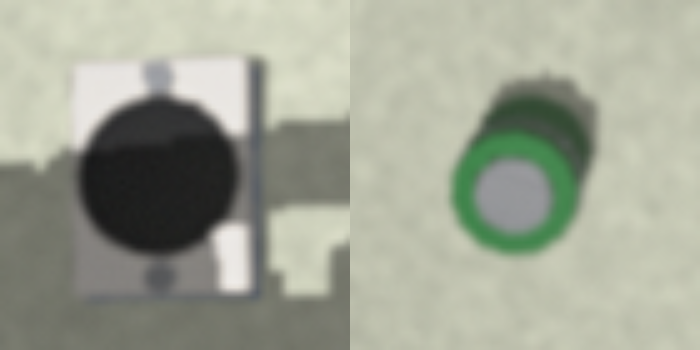

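The crops show the stage's left outline with corners about (369,109)-(404,161) in w2, and three white squares on the rest with the posts between them. The cell's disc sits centrally in its white top, and the gauge's steel top is clean.

```bash
python3 - <<'E'
from h import *
w2,w3,w4=ld('w2'),ld('w3'),ld('w4')
def show(n,r): print(n,r[0],r[1],r[2],r[3])
# rest outlines: white (low sat) within the plate
m=mask(w4,(0,0,90),(180,90,255),(350,35,395,212))
cs,_=cv2.findContours(m,cv2.RETR_EXTERNAL,cv2.CHAIN_APPROX_NONE)
for c in cs:
    if cv2.contourArea(c)>150:
        p=plane(w4,c[:,0],8,True)[:,:2].astype(np.float32);r=cv2.minAreaRect(p);print('restO',c[:,0].mean(0),np.round(r[0],1),np.round(r[1],1),round(r[2],1))
        if cv2.contourArea(c)<500: p=plane(w4,c[:,0],45,True)[:,:2].astype(np.float32);print('  post@45',cv2.minEnclosingCircle(p))
# stage outline (dark in bright)
for n,w,roi in (('w2',w2,(362,103,412,166)),('w3',w3,(355,188,410,250))):
    g=cv2.cvtColor(w['frame'],cv2.COLOR_RGB2GRAY); m=np.zeros_like(g); x0,y0,x1,y1=roi; m[y0:y1,x0:x1]=(g[y0:y1,x0:x1]<95)*255
    cs,_=cv2.findContours(m,cv2.RETR_EXTERNAL,cv2.CHAIN_APPROX_NONE)
    for c in cs:
        if cv2.contourArea(c)>300:
            p=plane(w,c[:,0],8,True)[:,:2].astype(np.float32);r=cv2.minAreaRect(p);print('stageO',n,c[:,0].min(0),c[:,0].max(0),np.round(r[0],1),np.round(r[1],1),round(r[2],1))
# chuck
m=mask(w2,(0,0,0),(180,120,95),(365,168,420,225)); m=cv2.morphologyEx(m,cv2.MORPH_OPEN,np.ones((9,9)))
p=plane(w2,blob(m),48,True)[:,:2].astype(np.float32); print('chuck',cv2.fitEllipse(p))
# cell disc
m=mask(w4,(0,0,0),(180,255,60),(220,70,262,115)); m=cv2.morphologyEx(m,cv2.MORPH_OPEN,np.ones((7,7)))
p=plane(w4,blob(m),43,True)[:,:2].astype(np.float32); print('disc',cv2.fitEllipse(p))
m=mask(w4,(0,0,95),(180,60,255),(220,65,262,122))|m
print(cv2.countNonZero(m))
g=w4['frame']; print(g[68:80,232].tolist()[:4], [g[y,250].tolist() for y in range(66,125,4)])
# gauge steel top
for n,w,roi in (('w2',w2,(226,205,252,232)),):
    m=mask(w,(55,90,90),(90,255,255),roi); p=plane(w,blob(m),42,True)[:,:2].astype(np.float32); print('gauge top',cv2.fitEllipse(p))
# stage orientation from plate corner screws
print('screws',plane(w2,[(361,107.5),(413.8,111.5),(352,264.5)],8,True).round(1))
E
```

```text
restO [371.86666667 189.19259259] [590.6  76.2] [50.6 51.7] 3.3
restO [376.77192982 159.54385965] [594.8 118.1] [23.1 33.9] 66.0
  post@45 ((583.337890625, 122.1964111328125), 15.500137329101562)
restO [371.56969697 122.78787879] [586.1 168. ] [51.2 69. ] 3.2
restO [375.24561404  86.05263158] [589.7 219.6] [32.8 23. ] 13.6
  post@45 ((578.86376953125, 214.93096923828125), 15.065119743347168)
restO [368.81751825  56.21167883] [581.7 260.8] [51.6 51.3] 3.2
chuck ((603.9263305664062, -161.97145080566406), (57.05713653564453, 61.77245330810547), 46.833805084228516)
disc ((414.9269104003906, 200.71958923339844), (35.21477127075195, 36.84175491333008), 98.0770492553711)
2299
[[212, 215, 195], [212, 215, 194], [209, 212, 191], [207, 209, 192]] [[206, 209, 188], [198, 200, 182], [232, 229, 225], [233, 230, 226], [104, 101, 99], [48, 48, 48], [32, 32, 31], [33, 34, 31], [34, 33, 33], [33, 33, 32], [36, 37, 35], [133, 130, 126], [133, 130, 126], [119, 118, 116], [116, 117, 106]]
gauge top ((406.7061767578125, -193.37583923339844), (30.001955032348633, 31.393842697143555), 158.9629669189453)
screws [[ 570.   -51.1    8. ]
 [ 647.2  -51.9    8. ]
 [ 568.3 -277.5    8. ]]
```

```bash
python3 - <<'E'
from h import *
w2,w3,w4=ld('w2'),ld('w3'),ld('w4')
def q(n,c,uv,z):
    p=plane(c,uv,z,True)[:,:2]; print(n,'ctr',p.mean(0).round(1),'sides',[round(float(np.linalg.norm(p[i]-p[(i+1)%4])),1) for i in range(4)],'yaws',[round(float(np.arctan2(*(p[j]-p[i])[::-1])),3) for i,j in ((0,1),(3,2),(3,0),(2,1))])
q('stageO',w2,[(330+119/3-.3,90+57/3-.3),(330+230/3-.3,90+63/3-.3),(330+222/3-.3,90+213/3-.3),(330+112/3-.3,90+208/3-.3)],8)
q('cell40',w4,[(225,72.4),(260,71.4),(259.6,118.8),(225.4,119.4)],40)
def cen(c,lo,hi,roi): 
    m=cv2.moments(blob(mask(c,lo,hi,roi))); return m['m10']/m['m00'],m['m01']/m['m00']
a=cen(w3,(3,150,60),(20,255,255),(230,75,290,135));b=cen(w4,(3,150,60),(20,255,255),(230,165,290,225));print('case',a,b,tri(w3,a,1,w4,b,1))
def cd(c,roi):
    g=mask(c,(12,90,100),(25,255,255),roi); cs,_=cv2.findContours(g,0,2); return np.mean([x[:,0].mean(0) for x in cs if cv2.contourArea(x)>3],axis=0)
a=cd(w3,(225,172,290,230));b=cd(w4,(230,250,290,305));print('carrier',a,b,tri(w3,a,1,w4,b,1))
for (n1,n2,nm,pa,pb) in ((w3,w4,'postR',(381.5,69),(379.5,161)),(w2,w3,'stage corner screw',(361,107.5),(358.5,195.5)),):
    print(nm,tri(n1,pa,1,n2,pb,1))
t=ld('top0');s=ld('side0')
hs=lambda c,roi:cen(c,(10,100,40),(30,255,255),roi)
print('weight top',tri(t,(136,282.5),0,s,(362,370),0), plane(w4,[(220,9)],46,True))
print('range w2: chuck',ranged(w2,[(391,196)],1).round(1),'outline',ranged(w2,[(387,135)],1).round(1),'gauge',ranged(w2,[(237,218)],1).round(1))
print('range w4: disc',ranged(w4,[(242,95)],1).round(1),'mid',ranged(w4,[(371,122)],1).round(1),'right',ranged(w4,[(371,189)],1).round(1),'posts',ranged(w4,[(378,86),(380,161)],1).round(1),'weight',ranged(w4,[(219,9)],1).round(1))
E
```

```text
stageO ctr [608.2 -86.6] sides [54.1, 70.2, 54.4, 68.9] yaws [0.01, -0.015, 1.551, 1.556]
cell40 ctr [416.1 200.6] sides [43.0, 58.9, 42.2, 58.9] yaws [-0.005, -0.006, 1.57, 1.558]
case (254.65342747867018, 106.52750809061487) (255.469450101833, 199.0040733197556) (array([429.72753076,  67.76292876,  30.05368397]), np.float64(0.17872350991881825))
carrier [254.69580853 202.47209821] [256.70833333 280.0219494 ] (array([426.56978539, -60.95104208,  10.80823639]), np.float64(0.010958600927324853))
postR (array([589.52618314, 119.81046564,  37.06371306]), np.float64(0.14907374952619662))
stage corner screw (array([569.78629977, -51.19005917,  10.25111899]), np.float64(0.6270143548220046))
weight top (array([385.6325309 , 312.24072443,  28.08526591]), np.float64(9.518879884038961)) [[388.73890339 312.73247627  46.        ]]
range w2: chuck [[ 604.3 -163.2   48.6]] outline [[607.7 -86.9   8.8]] gauge [[ 406.1 -193.7   42.3]]
range w4: disc [[416.2 200.6  44.2]] mid [[584.2 169.5   9.2]] right [[588.2  76.9   9.2]] posts [[582.3 215.   46.1]
 [588.1 120.7  43.9]] weight [[387.6 312.5  46.9]]
```

The checks agree:
- **Stage outline:** (608.2, -86.6).
- **Chuck:** about (607.8, -164.4), taken from the screws. The ellipse fit was contaminated by shadow.
- **Rest:** middle (586.1, 168.0), right square (590.6, 76.2), yaw +0.05.
- **Heights:** 43, 30, 10, 42, 48 and 8 mm all confirmed to about 1–2 mm.

I'll take the cell first.

drive_tool(steps=[{"delta_pos": [-9, 21.7, -33], "yaw": -0.005, "hand": 94}, {"delta_pos": [-9, 21.7, -33], "yaw": 0, "hand": 94}, {"delta_pos": [-9, 21.7, -33], "yaw": 0, "hand": 94}, {"delta_pos": [-9, 21.7, -33], "yaw": 0, "hand": 94}, {"delta_pos": [-9.6, 21.7, -33], "yaw": 0, "hand": 94}])

```text
clock: 2.77
eef_pos: [416.2, 199.4, 111.3]
eef_rot: [3.141, -0.0, 1.56]
wrist_force: [0.2, 1.1, 0.7]
finger_gap: 94.2
```

drive_tool(steps=[{"delta_pos": [0, 0, -35], "yaw": 0, "hand": 94}, {"delta_pos": [0, 0, -32], "yaw": 0, "hand": 94}, {"delta_pos": [0, 0, -15], "yaw": 0, "hand": 94}, {"delta_pos": [0, 0, -6.5], "yaw": 0, "hand": 94}, {"delta_pos": [0, 0, 0], "yaw": 0, "hand": 94}])

```text
clock: 3.18
eef_pos: [416.2, 199.0, 23.1]
eef_rot: [-3.14, 0.001, 1.561]
wrist_force: [0.4, -0.0, 1.1]
finger_gap: 94.2
```

drive_tool(steps=[{"delta_pos": [0, 0, 0], "yaw": 0, "hand": 40}, {"delta_pos": [0, 0, 0], "yaw": 0, "hand": 36}, {"delta_pos": [0, 0, 0], "yaw": 0, "hand": 36}, {"delta_pos": [0, 0, 0], "yaw": 0, "hand": 36}, {"delta_pos": [0, 0, 0], "yaw": 0, "hand": 36}], squeeze=25)

```text
clock: 3.6
eef_pos: [416.3, 200.7, 24.5]
eef_rot: [3.141, -0.0, 1.564]
wrist_force: [0.3, 1.2, -0.5]
finger_gap: 64.3
```

drive_tool(steps=[{"delta_pos": [0, 0, 0], "yaw": 0, "hand": 36}, {"delta_pos": [0, 0, 0], "yaw": 0, "hand": 36}, {"delta_pos": [0, 0, 0], "yaw": 0, "hand": 36}, {"delta_pos": [0, 0, 0], "yaw": 0, "hand": 36}, {"delta_pos": [0, 0, 0], "yaw": 0, "hand": 36}], squeeze=25)

```text
clock: 4.02
eef_pos: [416.0, 200.6, 24.0]
eef_rot: [-3.141, 0.0, 1.564]
wrist_force: [-1.6, 0.4, 2.4]
finger_gap: 43.7
```

drive_tool(steps=[{"delta_pos": [0, 0, 10], "yaw": 0, "hand": 36}, {"delta_pos": [0, 0, 30], "yaw": 0, "hand": 36}, {"delta_pos": [0, 0, 35], "yaw": 0, "hand": 36}, {"delta_pos": [11, -16, 15], "yaw": 0, "hand": 36}, {"delta_pos": [21, -31, 0], "yaw": 0, "hand": 36}])

```text
clock: 4.43
eef_pos: [448.9, 155.2, 118.2]
eef_rot: [3.136, -0.002, 1.567]
wrist_force: [0.4, 0.1, -3.1]
finger_gap: 43.5
```

drive_tool(steps=[{"delta_pos": [21, -31, 0], "yaw": 0, "hand": 36}, {"delta_pos": [21, -31, 0], "yaw": 0, "hand": 36}, {"delta_pos": [21, -31, 0], "yaw": 0, "hand": 36}, {"delta_pos": [21, -31, 0], "yaw": 0, "hand": 36}, {"delta_pos": [21, -31, 0], "yaw": 0, "hand": 36}])

```text
clock: 4.85
eef_pos: [553.7, -3.2, 114.6]
eef_rot: [3.141, 0.0, 1.564]
wrist_force: [0.5, 1.0, -1.6]
finger_gap: 43.9
```

drive_tool(steps=[{"delta_pos": [21, -31, 0], "yaw": 0, "hand": 36}, {"delta_pos": [21, -31, 0], "yaw": 0, "hand": 36}, {"delta_pos": [13.1, -23.2, 0], "yaw": 0, "hand": 36}, {"delta_pos": [0, 0, 0], "yaw": 0, "hand": 36}, {"delta_pos": [0, 0, 0], "yaw": 0, "hand": 36}])

```text
clock: 5.27
eef_pos: [608.1, -87.6, 113.8]
eef_rot: [-3.141, -0.0, 1.562]
wrist_force: [-1.1, -0.9, -1.7]
finger_gap: 44.0
```

```bash
python3 - <<'E'
from h import *
c=shot('wrist','w5'); c=shot('side','s5'); s=manip.read_state();print(s['eef_pos'],s['eef_rot'],s['finger_gap'],s['wrist_force'])
E
```

```text
[607.70516264 -85.97275201 114.04416218] [-3.14096126e+00 -2.04860997e-04  1.56406865e+00] 43.862500444633305 [-0.30550072 -0.17113841 -1.86893925]
```

View pics/w5.png

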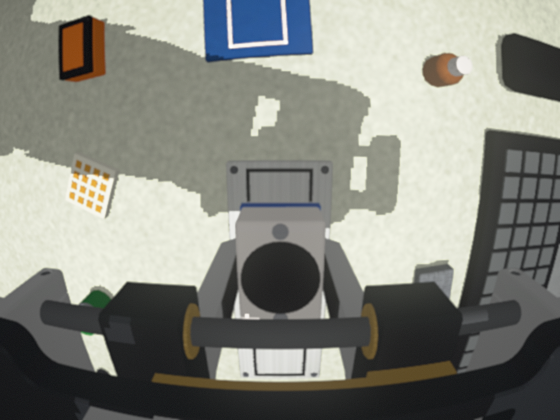

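View pics/s5.png

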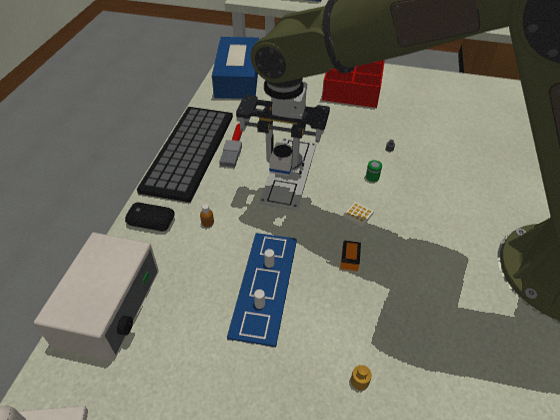

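The cell is held upright at (280,277) with its disc visible, and the stage outline shows ahead at (280,185). Nothing else has moved. I'll check the held cell's position against the TCP.

```bash
python3 - <<'E'
from h import *
c=ld('w5')
m=mask(c,(0,0,0),(180,255,55),(230,238,330,316)); m=cv2.morphologyEx(m,cv2.MORPH_OPEN,np.ones((9,9)))
b=blob(m); print(b.min(0),b.max(0)); print(cv2.fitEllipse(plane(c,b,133,True)[:,:2].astype(np.float32)))
p=plane(c,[(236.5,209.5),(323.5,208.5)],130,True);print(p, np.arctan2(p[1,1]-p[0,1],p[1,0]-p[0,0]))
print('screws',plane(c,[(233.5,169.5),(325.5,170)],8,True), 'outline top corners',plane(c,[(247,169),(312,169)],8,True))
E
```

```text
[242 243] [318 312]
((608.517578125, -87.4985580444336), (38.194969177246094, 39.33537292480469), 178.6511688232422)
[[588.29714678 -52.03948829 130.        ]
 [629.40742008 -51.94650026 130.        ]] 0.002261913091248818
screws [[569.52914155 -51.14373932   8.        ]
 [646.8736099  -52.34560253   8.        ]] outline top corners [[580.9880026  -50.94099378   8.        ]
 [635.43376361 -51.48735571   8.        ]]
```

drive_tool(steps=[{"delta_pos": [0, 0, -35], "yaw": 0, "hand": 36}, {"delta_pos": [0, 0, -28], "yaw": 0, "hand": 36}, {"delta_pos": [0, 0, -12], "yaw": 0, "hand": 36}, {"delta_pos": [0, 0, -5], "yaw": 0, "hand": 36}, {"delta_pos": [0, 0, 0], "yaw": 0, "hand": 36}])

```text
clock: 5.78
eef_pos: [608.0, -85.9, 34.0]
eef_rot: [-3.141, -0.0, 1.565]
wrist_force: [0.1, 0.1, -0.5]
finger_gap: 44.1
```

drive_tool(steps=[{"delta_pos": [0, 0, -1], "yaw": 0, "hand": 36}, {"delta_pos": [0, 0, -0.5], "yaw": 0, "hand": 36}, {"delta_pos": [0, 0, 0], "yaw": 0, "hand": 36}, {"delta_pos": [0, 0, 0], "yaw": 0, "hand": 36}])

```text
clock: 6.12
eef_pos: [608.5, -86.6, 33.4]
eef_rot: [3.14, 0.0, 1.564]
wrist_force: [0.1, -0.8, -1.6]
finger_gap: 43.9
```

drive_tool(steps=[{"delta_pos": [0, 0, -0.5], "yaw": 0, "hand": 36}, {"delta_pos": [0, 0, 0], "yaw": 0, "hand": 36}, {"delta_pos": [0, 0, 0], "yaw": 0, "hand": 36}])

```text
clock: 6.37
eef_pos: [608.2, -86.6, 32.0]
eef_rot: [3.141, 0.0, 1.564]
wrist_force: [-0.2, 0.0, -0.6]
finger_gap: 44.2
```

drive_tool(steps=[{"delta_pos": [0, 0, -0.5], "yaw": 0, "hand": 36}, {"delta_pos": [0, 0, 0], "yaw": 0, "hand": 36}, {"delta_pos": [0, 0, 0], "yaw": 0, "hand": 36}])

```text
clock: 6.62
eef_pos: [608.2, -86.6, 32.0]
eef_rot: [3.142, 0.0, 1.564]
wrist_force: [-4.1, -0.1, 4.7]
finger_gap: 44.1
```

drive_tool(steps=[{"delta_pos": [0, 0, 0], "yaw": 0, "hand": 94}, {"delta_pos": [0, 0, 0], "yaw": 0, "hand": 94}, {"delta_pos": [0, 0, 0], "yaw": 0, "hand": 94}, {"delta_pos": [0, 0, 5], "yaw": 0, "hand": 94}, {"delta_pos": [0, 0, 30], "yaw": 0, "hand": 94}])

```text
clock: 7.03
eef_pos: [605.9, -86.2, 62.6]
eef_rot: [-3.134, -0.001, 1.564]
wrist_force: [-0.0, 0.9, -0.7]
finger_gap: 73.8
```

drive_tool(steps=[{"delta_pos": [0, 0, 40], "yaw": 0, "hand": 94}, {"delta_pos": [0, 0, 40], "yaw": 0, "hand": 94}, {"delta_pos": [0, 0, 40], "yaw": 0, "hand": 94}, {"delta_pos": [0, 0, 0], "yaw": 0, "hand": 94}, {"delta_pos": [0, 0, 0], "yaw": 0, "hand": 94}])

```text
clock: 7.45
eef_pos: [609.0, -86.7, 189.2]
eef_rot: [3.137, 0.001, 1.564]
wrist_force: [0.3, 0.6, -0.9]
finger_gap: 93.7
```

```bash
python3 - <<'E'
from h import *
c=shot('wrist','w6'); 
m=mask(c,(0,0,0),(180,255,55),(240,200,320,280)); m=cv2.morphologyEx(m,cv2.MORPH_OPEN,np.ones((9,9)))
b=blob(m); print(b.min(0),b.max(0)); print(cv2.fitEllipse(plane(c,b,51,True)[:,:2].astype(np.float32)))
cv2.imwrite('pics/w6c.png',cv2.resize(c['frame'][120:320,200:360,::-1],None,fx=3.5,fy=3,interpolation=cv2.INTER_CUBIC))
E
```

```text
Traceback (most recent call last):
  File "h.py", line 32, in blob
    cs,_=cv2.findContours(m,cv2.RETR_EXTERNAL,cv2.CHAIN_APPROX_NONE); return max(cs,key=cv2.contourArea)[:,0,:]
                                                                             ~~~^^^^^^^^^^^^^^^^^^^^^^^^
ValueError: max() iterable argument is empty
```

View pics/w6.png

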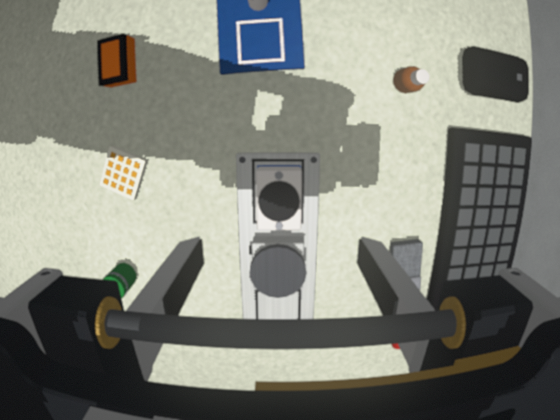

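The cell stands at (278,197) inside the outline, and the chuck is fully visible at (277,270).

```bash
python3 - <<'E'
from h import *
c=ld('w6')
m=mask(c,(0,0,0),(180,255,62),(250,178,308,225)); m=cv2.morphologyEx(m,cv2.MORPH_OPEN,np.ones((9,9)))
b=blob(m); print(b.min(0),b.max(0)); print('disc',cv2.fitEllipse(plane(c,b,51,True)[:,:2].astype(np.float32)))
m=mask(c,(0,0,0),(180,255,105),(242,236,316,302)); m=cv2.morphologyEx(m,cv2.MORPH_OPEN,np.ones((25,25)))
b=blob(m); print(b.min(0),b.max(0)); print('chuck',cv2.fitEllipse(plane(c,b,48,True)[:,:2].astype(np.float32)))
cv2.imwrite('pics/w6c.png',cv2.resize(c['frame'][145:305,230:330,::-1],None,fx=3.6,fy=3.6,interpolation=cv2.INTER_CUBIC))
print('range',ranged(c,[(278,201),(277,270)],True).round(1))
E
```

```text
[263 182] [297 207]
disc ((610.7442626953125, -79.97914123535156), (22.533342361450195, 35.86772537231445), 69.27122497558594)
[254 250] [302 292]
chuck ((607.5585327148438, -163.4360809326172), (52.28516387939453, 56.46036911010742), 111.82202911376953)
range [[ 608.   -86.2   51.3]
 [ 606.1 -160.6   48.5]]
```

View pics/w6c.png

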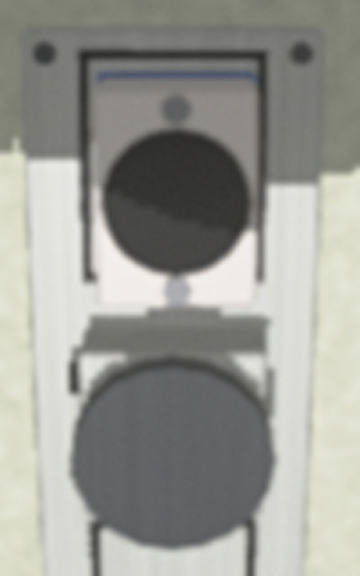

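```bash
python3 - <<'E'
from h import *
c=ld('w6')
f=lambda u,v:(230+u/3.6-.4,145+v/3.6-.4)
for n,z,e in(('disc',51,(f(103,202),f(250,202),f(177,129),f(177,274))),('chuck',48,(f(71,452),f(275,452),f(173,357),f(173,548))),):
    p=plane(c,e,z,True); print(n,'x',(p[0,0]+p[1,0])/2,p[1,0]-p[0,0],'y',(p[2,1]+p[3,1])/2,p[2,1]-p[3,1])
p=plane(c,[f(83,170),f(263,170),f(175,52)],8,True);print('outline x L/R',p[:2,0],'top y',p[2,1])
E
```

```text
disc x 608.5579003141033 39.080712721997884 y -86.20287027857633 39.76192867279846
chuck x 606.810767890411 59.01097100928894 y -162.48773503495187 62.174177810147256
outline x L/R [580.29188419 634.63758529] top y -51.172551949404955
```

The cell's disc measures (608.5, -86.2) against an outline centre of about (607.5, -86.7), so it is well seated. Now the weight.

drive_tool(steps=[{"delta_pos": [-22, 32, 0], "yaw": 0, "hand": 94}, {"delta_pos": [-22, 32, 0], "yaw": 0, "hand": 94}, {"delta_pos": [-22, 32, 0], "yaw": 0, "hand": 94}, {"delta_pos": [-22, 32, 0], "yaw": 0, "hand": 94}, {"delta_pos": [-22, 32, 0], "yaw": 0, "hand": 94}])

```text
clock: 7.92
eef_pos: [496.2, 74.5, 184.8]
eef_rot: [-3.139, 0.0, 1.563]
wrist_force: [0.8, 0.7, 0.5]
finger_gap: 93.7
```

drive_tool(steps=[{"delta_pos": [-22, 32, 0], "yaw": 0, "hand": 94}, {"delta_pos": [-22, 32, 0], "yaw": 0, "hand": 94}, {"delta_pos": [-22, 32, 0], "yaw": 0, "hand": 94}, {"delta_pos": [-22, 32, 0], "yaw": 0, "hand": 94}, {"delta_pos": [-22, 32, 0], "yaw": 0, "hand": 94}])

```text
clock: 8.33
eef_pos: [386.2, 234.4, 185.2]
eef_rot: [-3.139, 0.001, 1.564]
wrist_force: [1.2, 0.6, -0.9]
finger_gap: 93.6
```

drive_tool(steps=[{"delta_pos": [0, 0, 0], "yaw": 0, "hand": 94}, {"delta_pos": [0, 0, 0], "yaw": 0, "hand": 94}, {"delta_pos": [0, 0, 0], "yaw": 0, "hand": 94}])

```text
clock: 8.58
eef_pos: [388.0, 233.1, 185.6]
eef_rot: [-3.14, 0.001, 1.564]
wrist_force: [0.2, -0.6, 0.3]
finger_gap: 94.0
```

```bash
python3 - <<'E'
from h import *
c=shot('wrist','w7'); print(manip.read_state()['eef_pos'])
m=mask(c,(10,90,40),(30,255,255),(200,60,340,240)); b=blob(m); print(b.min(0),b.max(0))
x0,y0=b.min(0)-15
print(x0,y0); cv2.imwrite('pics/w7c.png',cv2.resize(c['frame'][y0:y0+80,x0:x0+80,::-1],None,fx=7,fy=7,interpolation=cv2.INTER_CUBIC))
E
```

```text
[388.36712605 232.68473468 185.70520847]
[258  95] [289 126]
243 80
```

View pics/w7c.png

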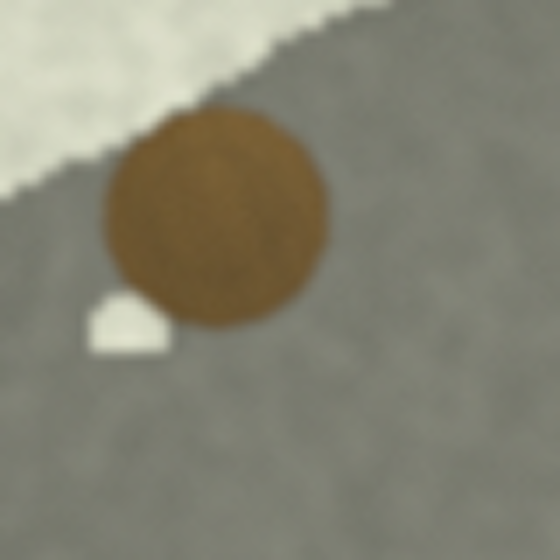

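The weight shows as a brown disc centred at about (273.6,110.6), almost directly under the camera.

```bash
python3 - <<'E'
from h import *
c=ld('w7'); b=blob(mask(c,(10,90,40),(30,255,255),(200,60,340,240)))
for z in(30,46): print(cv2.fitEllipse(plane(c,b,z,True)[:,:2].astype(np.float32)))
print(c['position']); d=c['range_z']; print(ranged(c,[(273,110),(262,110),(284,110),(273,99)],True).round(1))
t=ld('w4');print(tri(c,(273.6,110.6),1,t,(219.5,9.5),1))
E
```

```text
((382.390380859375, 319.4552001953125), (29.41410255432129, 29.734455108642578), 119.4891586303711)
((382.7438659667969, 318.9744873046875), (27.937807083129883, 28.242084503173828), 119.48948669433594)
[389.4332408  309.87717513 348.78858596]
[[382.3 319.5  46.6]
 [371.3 320.1  31.2]
 [392.5 319.9  30.9]
 [382.  330.7  31.5]]
(array([383.08776888, 319.99706784,  23.20636901]), np.float64(1.6697260991041725))
```

drive_tool(steps=[{"delta_pos": [-2, 28.7, -25], "yaw": 0, "hand": 94}, {"delta_pos": [-2, 28.7, -25], "yaw": 0, "hand": 94}, {"delta_pos": [-1.9, 28.7, -25], "yaw": 0, "hand": 90}, {"delta_pos": [0, 0, -30], "yaw": 0, "hand": 80}, {"delta_pos": [0, 0, -30], "yaw": 0, "hand": 75}])

```text
clock: 9.05
eef_pos: [382.7, 319.4, 49.7]
eef_rot: [-3.142, 0.0, 1.564]
wrist_force: [0.6, -1.4, 0.2]
finger_gap: 79.9
```

drive_tool(steps=[{"delta_pos": [0, 0, -18], "yaw": 0, "hand": 65}, {"delta_pos": [0, 0, -10.5], "yaw": 0, "hand": 60}, {"delta_pos": [0, 0, 0], "yaw": 0, "hand": 50}, {"delta_pos": [0, 0, 0], "yaw": 0, "hand": 26}, {"delta_pos": [0, 0, 0], "yaw": 0, "hand": 26}])

```text
clock: 9.47
eef_pos: [383.2, 319.5, 24.1]
eef_rot: [3.14, -0.001, 1.563]
wrist_force: [0.5, 0.2, 0.0]
finger_gap: 46.7
```

drive_tool(steps=[{"delta_pos": [0, 0, 0], "yaw": 0, "hand": 26}, {"delta_pos": [0, 0, 0], "yaw": 0, "hand": 26}, {"delta_pos": [0, 0, 0], "yaw": 0, "hand": 26}, {"delta_pos": [0, 0, 0], "yaw": 0, "hand": 26}, {"delta_pos": [0, 0, 0], "yaw": 0, "hand": 26}])

```text
clock: 9.88
eef_pos: [382.7, 319.7, 23.9]
eef_rot: [3.14, -0.001, 1.564]
wrist_force: [-1.2, -2.0, 6.7]
finger_gap: 31.0
```

drive_tool(steps=[{"delta_pos": [0, 0, 10], "yaw": 0, "hand": 26}, {"delta_pos": [0, 0, 30], "yaw": 0, "hand": 26}, {"delta_pos": [0, 0, 38], "yaw": 0, "hand": 26}, {"delta_pos": [9, -16, 25], "yaw": 0, "hand": 26}, {"delta_pos": [19, -34, 10], "yaw": 0, "hand": 26}])

```text
clock: 10.3
eef_pos: [410.5, 271.6, 140.4]
eef_rot: [3.137, -0.003, 1.568]
wrist_force: [1.3, -0.4, -1.9]
finger_gap: 31.2
```

drive_tool(steps=[{"delta_pos": [19, -34, 0], "yaw": 0, "hand": 26}, {"delta_pos": [19, -34, 0], "yaw": 0, "hand": 26}, {"delta_pos": [19, -34, 0], "yaw": 0, "hand": 26}, {"delta_pos": [19, -34, 0], "yaw": 0, "hand": 26}, {"delta_pos": [19, -34, 0], "yaw": 0, "hand": 26}])

```text
clock: 10.72
eef_pos: [505.7, 97.7, 136.7]
eef_rot: [3.141, -0.0, 1.564]
wrist_force: [-0.2, 0.8, -3.0]
finger_gap: 30.8
```

drive_tool(steps=[{"delta_pos": [19, -34, 0], "yaw": 0, "hand": 26}, {"delta_pos": [19, -34, 0], "yaw": 0, "hand": 26}, {"delta_pos": [19, -34, 0], "yaw": 0, "hand": 26}, {"delta_pos": [19, -34, 0], "yaw": 0, "hand": 26}, {"delta_pos": [19, -34, 0], "yaw": 0, "hand": 26}])

```text
clock: 11.13
eef_pos: [600.7, -72.3, 136.6]
eef_rot: [3.142, -0.0, 1.564]
wrist_force: [0.4, -0.5, -2.6]
finger_gap: 30.9
```

drive_tool(steps=[{"delta_pos": [8, -15.9, 0], "yaw": 0, "hand": 26}, {"delta_pos": [0, 0, 0], "yaw": 0, "hand": 26}, {"delta_pos": [0, 0, 0], "yaw": 0, "hand": 26}, {"delta_pos": [0, 0, 0], "yaw": 0, "hand": 26}])

```text
clock: 11.47
eef_pos: [607.8, -85.7, 136.1]
eef_rot: [-3.141, -0.0, 1.564]
wrist_force: [-0.6, 0.5, -1.7]
finger_gap: 30.9
```

```bash
python3 - <<'E'
from h import *
c=shot('wrist','w8'); s=manip.read_state();print(s['eef_pos'],s['eef_rot'],s['finger_gap'])
E
```

```text
[607.88007494 -85.35006421 136.25473925] [-3.14141388e+00 -2.13167758e-04  1.56471917e+00] 30.889670156231674
```

View pics/w8.png

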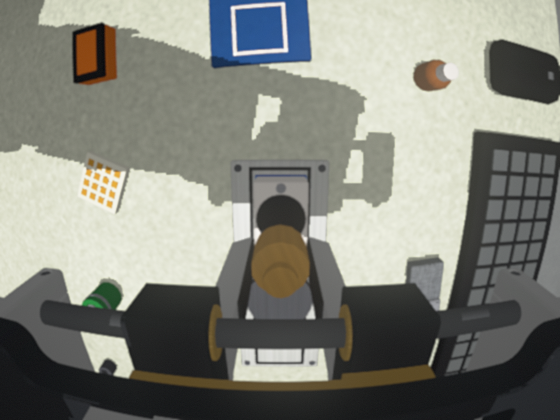

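The weight is held upright: knob around (281,277), with the cell's disc partly visible behind at (281,215). I'll check the knob's position.

```bash
python3 - <<'E'
from h import *
c=ld('w8')
cv2.imwrite('pics/w8c.png',cv2.resize(c['frame'][180:320,220:340,::-1],None,fx=4.2,fy=4.2,interpolation=cv2.INTER_CUBIC))
print(plane(c,[(281,277)],159,True),ranged(c,[(281,279),(281,270)],True))
E
```

```text
[[608.77535732 -82.30954859 159.        ]] [[608.76434778 -84.18820145 157.53396472]
 [608.80030618 -78.70264034 158.60166245]]
```

View pics/w8c.png

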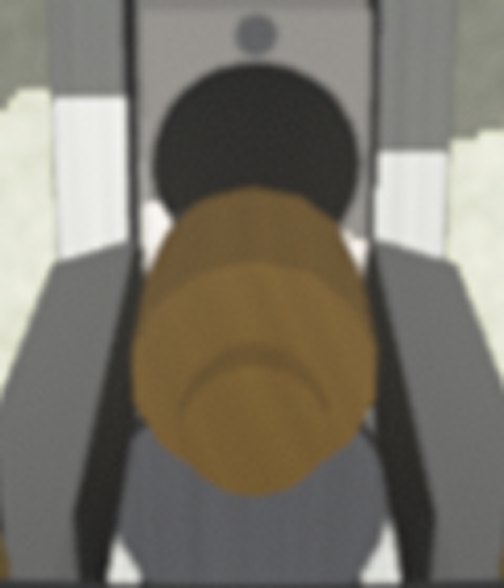

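```bash
python3 - <<'E'
from h import *
c=ld('w8'); f=lambda u,v:(220+u/4.2-.4,180+v/4.2-.4)
print(plane(c,[f(254,262)],143.5,True),'bodytop edge, minus16');print(plane(c,[f(254,185)],113.5,True),'bottom edge')
print(plane(c,[f(254,352),f(254,493),f(182,425),f(326,425)],159.5,True),'knob')
print(plane(c,[f(254,63),f(155,160),f(358,160)],51,True),'disc top edge (-20), sides')
E
```

```text
[[608.40306835 -70.08929818 143.5       ]] bodytop edge, minus16
[[608.36093164 -69.9912225  113.5       ]] bottom edge
[[608.38909219 -74.75961462 159.5       ]
 [608.24227066 -93.36142357 159.5       ]
 [600.00467274 -84.11174104 159.5       ]
 [616.62351939 -84.23020782 159.5       ]] knob
[[608.29887982 -66.53622276  51.        ]
 [589.27547369 -85.3440857   51.        ]
 [627.97530597 -85.6344178   51.        ]] disc top edge (-20), sides
```

drive_tool(steps=[{"delta_pos": [0, 0, -28], "yaw": 0, "hand": 26}, {"delta_pos": [0, 0, -20], "yaw": 0, "hand": 26}, {"delta_pos": [0, 0, -8], "yaw": 0, "hand": 26}, {"delta_pos": [0, 0, -3], "yaw": 0, "hand": 26}, {"delta_pos": [0, 0, 0], "yaw": 0, "hand": 26}])

```text
clock: 11.93
eef_pos: [608.2, -85.8, 77.2]
eef_rot: [-3.141, -0.0, 1.565]
wrist_force: [0.3, -0.7, -2.4]
finger_gap: 31.2
```

drive_tool(steps=[{"delta_pos": [0, 0, -1], "yaw": 0, "hand": 26}, {"delta_pos": [0, 0, -1], "yaw": 0, "hand": 26}, {"delta_pos": [0, 0, 0], "yaw": 0, "hand": 26}, {"delta_pos": [0, 0, 0], "yaw": 0, "hand": 26}])

```text
clock: 12.27
eef_pos: [608.5, -86.4, 75.6]
eef_rot: [3.141, 0.0, 1.564]
wrist_force: [0.3, -0.3, -3.5]
finger_gap: 31.4
```

drive_tool(steps=[{"delta_pos": [0, 0, -0.5], "yaw": 0, "hand": 26}, {"delta_pos": [0, 0, 0], "yaw": 0, "hand": 26}, {"delta_pos": [0, 0, 0], "yaw": 0, "hand": 26}])

```text
clock: 12.52
eef_pos: [608.5, -86.4, 75.0]
eef_rot: [3.141, 0.0, 1.564]
wrist_force: [-1.1, 0.9, 2.9]
finger_gap: 31.1
```

drive_tool(steps=[{"delta_pos": [0, 0, -0.2], "yaw": 0, "hand": 26}, {"delta_pos": [0, 0, 0], "yaw": 0, "hand": 26}, {"delta_pos": [0, 0, 0], "yaw": 0, "hand": 26}])

```text
clock: 12.77
eef_pos: [608.5, -86.4, 74.9]
eef_rot: [3.141, 0.0, 1.564]
wrist_force: [-2.5, 0.8, 5.4]
finger_gap: 31.2
```

Contact is confirmed. I'll release, rise and look.

drive_tool(steps=[{"delta_pos": [0, 0, 0], "yaw": 0, "hand": 40}, {"delta_pos": [0, 0, 0], "yaw": 0, "hand": 60}, {"delta_pos": [0, 0, 0], "yaw": 0, "hand": 70}, {"delta_pos": [0, 0, 0], "yaw": 0, "hand": 70}, {"delta_pos": [0, 0, 0], "yaw": 0, "hand": 70}])

```text
clock: 13.18
eef_pos: [608.2, -86.4, 74.1]
eef_rot: [-3.141, -0.0, 1.564]
wrist_force: [-0.2, 0.4, 0.4]
finger_gap: 61.1
```

drive_tool(steps=[{"delta_pos": [0, 0, 5], "yaw": 0, "hand": 70}, {"delta_pos": [0, 0, 30], "yaw": 0, "hand": 80}, {"delta_pos": [0, 0, 35], "yaw": 0, "hand": 94}, {"delta_pos": [0, 0, 35], "yaw": 0, "hand": 94}, {"delta_pos": [0, 0, 20], "yaw": 0, "hand": 94}])

```text
clock: 13.6
eef_pos: [609.0, -86.5, 203.8]
eef_rot: [3.137, 0.001, 1.564]
wrist_force: [0.1, 0.0, -0.4]
finger_gap: 92.5
```

```bash
python3 - <<'E'
from h import *
c=shot('wrist','w9'); s=manip.read_state();print(s['eef_pos'],s['eef_rot'],s['finger_gap'])
cv2.imwrite('pics/w9c.png',cv2.resize(c['frame'][130:290,200:360,::-1],None,fx=3.6,fy=3.6,interpolation=cv2.INTER_CUBIC))
E
```

```text
[609.88539002 -86.65482547 206.7723599 ] [3.13311725e+00 1.62990673e-03 1.56383835e+00] 93.13841237771176
```

View pics/w9c.png

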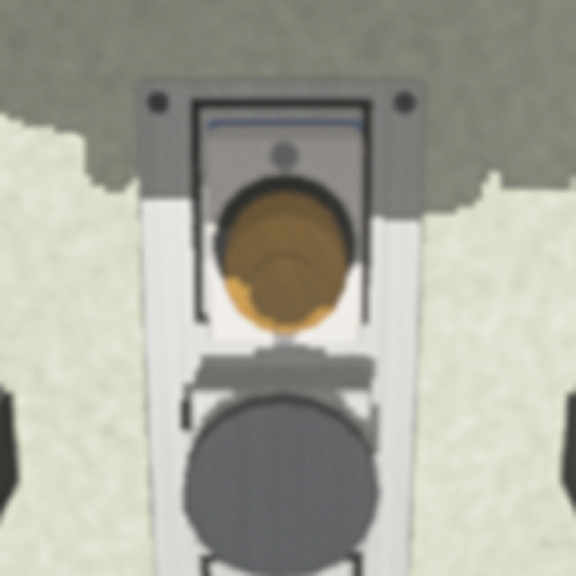

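The weight stands centred on the black disc at about (279,203) full-frame, with an even dark rim visible around it. Next, the carrier.

drive_tool(steps=[{"delta_pos": [-36.4, 5, -15], "yaw": -0.08, "hand": 94}, {"delta_pos": [-36.4, 5, -15], "yaw": -0.08, "hand": 94}, {"delta_pos": [-36.4, 5, -15], "yaw": -0.08, "hand": 94}, {"delta_pos": [-36.4, 5, -15], "yaw": -0.08, "hand": 90}, {"delta_pos": [-36.2, 5, -15], "yaw": -0.076, "hand": 85}])

```text
clock: 14.07
eef_pos: [424.5, -61.0, 123.6]
eef_rot: [3.141, -0.0, 1.164]
wrist_force: [0.7, -0.6, 0.6]
finger_gap: 86.4
```

drive_tool(steps=[{"delta_pos": [0, 0, -35], "yaw": 0, "hand": 80}, {"delta_pos": [0, 0, -35], "yaw": 0, "hand": 80}, {"delta_pos": [0, 0, -20], "yaw": 0, "hand": 80}, {"delta_pos": [0, 0, -12], "yaw": 0, "hand": 75}, {"delta_pos": [0, 0, -2.7], "yaw": 0, "hand": 70}])

```text
clock: 14.48
eef_pos: [425.4, -61.2, 17.8]
eef_rot: [-3.139, 0.001, 1.168]
wrist_force: [-0.6, 0.3, -0.3]
finger_gap: 71.9
```

drive_tool(steps=[{"delta_pos": [0, 0, 0], "yaw": 0, "hand": 60}, {"delta_pos": [0, 0, 0], "yaw": 0, "hand": 44}, {"delta_pos": [0, 0, 0], "yaw": 0, "hand": 44}, {"delta_pos": [0, 0, 0], "yaw": 0, "hand": 44}, {"delta_pos": [0, 0, 0], "yaw": 0, "hand": 44}], squeeze=15)

```text
clock: 14.9
eef_pos: [427.1, -61.5, 20.5]
eef_rot: [3.14, -0.0, 1.168]
wrist_force: [-2.0, 0.8, 7.5]
finger_gap: 49.7
```

drive_tool(steps=[{"delta_pos": [0, 0, 0], "yaw": 0, "hand": 44}, {"delta_pos": [0, 0, 10], "yaw": 0, "hand": 44}, {"delta_pos": [0, 0, 30], "yaw": 0, "hand": 44}, {"delta_pos": [0, -15, 35], "yaw": 0, "hand": 44}, {"delta_pos": [10, -30, 25], "yaw": 0, "hand": 44}])

```text
clock: 15.32
eef_pos: [435.8, -105.2, 122.7]
eef_rot: [3.141, -0.0, 1.171]
wrist_force: [0.6, 0.3, -0.3]
finger_gap: 49.8
```

drive_tool(steps=[{"delta_pos": [22, -30, 0], "yaw": 0, "hand": 44}, {"delta_pos": [30, -27.3, 0], "yaw": 0, "hand": 44}, {"delta_pos": [38, 0, 0], "yaw": 0, "hand": 44}, {"delta_pos": [38, 0, 0], "yaw": 0, "hand": 44}, {"delta_pos": [30, 0, 0], "yaw": 0, "hand": 44}])

```text
clock: 15.73
eef_pos: [596.4, -164.1, 120.5]
eef_rot: [3.141, -0.0, 1.167]
wrist_force: [-0.8, -0.6, -1.0]
finger_gap: 49.9
```

drive_tool(steps=[{"delta_pos": [12.8, 0, 0], "yaw": 0, "hand": 44}, {"delta_pos": [0, 0, 0], "yaw": 0, "hand": 44}, {"delta_pos": [0, 0, 0], "yaw": 0, "hand": 44}, {"delta_pos": [0, 0, 0], "yaw": 0, "hand": 44}])

```text
clock: 16.07
eef_pos: [606.4, -163.7, 120.0]
eef_rot: [-3.141, 0.0, 1.168]
wrist_force: [-0.7, 1.0, -0.4]
finger_gap: 49.6
```

```bash
python3 - <<'E'
from h import *
c=shot('wrist','w10'); s=manip.read_state();print(s['eef_pos'],s['eef_rot'],s['finger_gap'])
E
```

```text
[ 606.39862644 -163.75351945  120.06468868] [-3.14143429e+00  9.18760521e-05  1.16752187e+00] 49.92547769375631
```

View pics/w10.png

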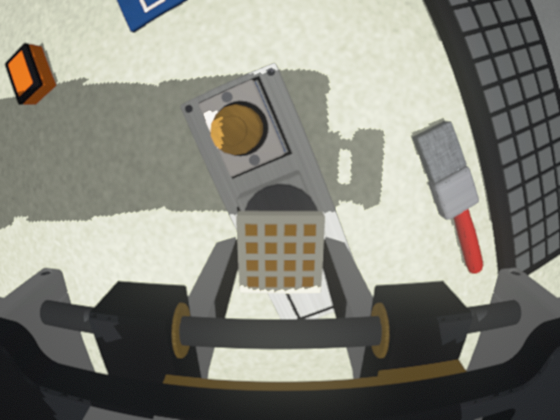

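The carrier is held flat at (281,253), and the weight and cell are undisturbed at (238,128). I'll check the carrier's offset.

```bash
python3 - <<'E'
from h import *
c=ld('w10')
g=mask(c,(8,80,60),(25,255,255),(235,215,330,295)); cs,_=cv2.findContours(g,0,2); k=[x[:,0].mean(0) for x in cs if cv2.contourArea(x)>10]; print(len(k))
print(plane(c,np.array(k),110,True).mean(0), ranged(c,[np.mean(k,0)],True))
E
```

```text
16
[ 606.49456553 -163.86418884  110.        ] [[ 606.65945109 -163.49815071  110.0581901 ]]
```

drive_tool(steps=[{"delta_pos": [0.5, 0, -25], "yaw": 0, "hand": 44}, {"delta_pos": [0, 0, -15], "yaw": 0, "hand": 44}, {"delta_pos": [0, 0, -7], "yaw": 0, "hand": 44}, {"delta_pos": [0, 0, -3], "yaw": 0, "hand": 44}, {"delta_pos": [0, 0, 0], "yaw": 0, "hand": 44}])

```text
clock: 16.53
eef_pos: [607.5, -163.8, 69.8]
eef_rot: [-3.141, 0.0, 1.168]
wrist_force: [-0.4, -0.7, -0.2]
finger_gap: 49.7
```

drive_tool(steps=[{"delta_pos": [0, 0, -1], "yaw": 0, "hand": 44}, {"delta_pos": [0, 0, -0.7], "yaw": 0, "hand": 44}, {"delta_pos": [0, 0, 0], "yaw": 0, "hand": 44}, {"delta_pos": [0, 0, 0], "yaw": 0, "hand": 44}])

```text
clock: 16.87
eef_pos: [608.0, -163.8, 68.6]
eef_rot: [3.141, -0.0, 1.168]
wrist_force: [-1.5, -0.4, 1.8]
finger_gap: 50.1
```

drive_tool(steps=[{"delta_pos": [0, 0, -0.5], "yaw": 0, "hand": 44}, {"delta_pos": [0, 0, 0], "yaw": 0, "hand": 44}, {"delta_pos": [0, 0, 0], "yaw": 0, "hand": 44}])

```text
clock: 17.12
eef_pos: [608.0, -163.8, 68.5]
eef_rot: [3.141, -0.0, 1.168]
wrist_force: [-3.9, 1.5, 8.2]
finger_gap: 49.9
```

drive_tool(steps=[{"delta_pos": [0, 0, 0.3], "yaw": 0, "hand": 66}, {"delta_pos": [0, 0, 0], "yaw": 0, "hand": 66}, {"delta_pos": [0, 0, 0], "yaw": 0, "hand": 66}, {"delta_pos": [0, 0, 0], "yaw": 0, "hand": 66}, {"delta_pos": [0, 0, 10], "yaw": 0, "hand": 66}])

```text
clock: 17.53
eef_pos: [606.8, -163.4, 76.1]
eef_rot: [-3.138, 0.0, 1.168]
wrist_force: [-0.7, -0.1, -0.2]
finger_gap: 65.7
```

drive_tool(steps=[{"delta_pos": [0, 0, 30], "yaw": 0.08, "hand": 80}, {"delta_pos": [0, 0, 35], "yaw": 0.08, "hand": 94}, {"delta_pos": [0, 0, 35], "yaw": 0.08, "hand": 94}, {"delta_pos": [0, 0, 20], "yaw": 0.08, "hand": 94}, {"delta_pos": [0, 0, 0], "yaw": 0.083, "hand": 94}])

```text
clock: 17.95
eef_pos: [609.2, -164.1, 204.1]
eef_rot: [3.134, 0.003, 1.575]
wrist_force: [0.5, 0.4, 0.2]
finger_gap: 93.4
```

```bash
python3 - <<'E'
from h import *
c=shot('wrist','w11'); s=manip.read_state();print(s['eef_pos'],s['eef_rot'],s['finger_gap'])
E
```

```text
[ 608.56899129 -163.91405093  201.29612082] [3.13671281e+00 1.66528003e-03 1.58095962e+00] 93.8126086786568
```

View pics/w11.png

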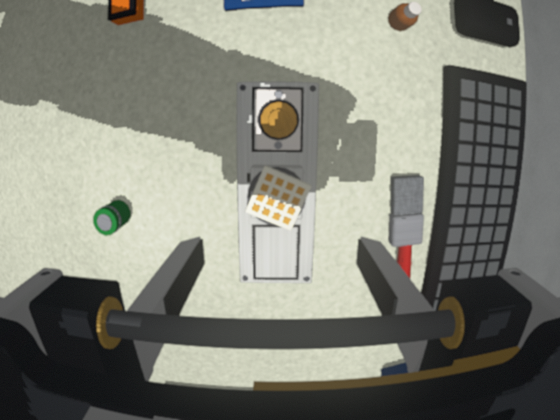

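The carrier lies on the chuck at (277,197), with the gauge at (110,216) next to it. Now the case, at (429.7, 67.6).

drive_tool(steps=[{"delta_pos": [-22.3, 28.9, -10], "yaw": 0.02, "hand": 94}, {"delta_pos": [-22.3, 28.9, -10], "yaw": 0.02, "hand": 94}, {"delta_pos": [-22.3, 28.9, -10], "yaw": 0.02, "hand": 94}, {"delta_pos": [-22.3, 28.9, -10], "yaw": 0, "hand": 94}, {"delta_pos": [-22.3, 28.9, -10], "yaw": 0, "hand": 94}])

```text
clock: 18.42
eef_pos: [494.6, -18.1, 147.1]
eef_rot: [-3.141, -0.0, 1.628]
wrist_force: [0.7, 0.8, 0.7]
finger_gap: 94.3
```

drive_tool(steps=[{"delta_pos": [-22.3, 28.9, -10], "yaw": 0, "hand": 90}, {"delta_pos": [-22.3, 28.9, -10], "yaw": 0, "hand": 85}, {"delta_pos": [-22, 29, -10], "yaw": 0, "hand": 80}, {"delta_pos": [0, 0, -35], "yaw": 0, "hand": 75}, {"delta_pos": [0, 0, -35], "yaw": 0, "hand": 70}])

```text
clock: 18.83
eef_pos: [429.5, 69.0, 48.0]
eef_rot: [3.138, -0.0, 1.631]
wrist_force: [0.7, -0.0, 0.2]
finger_gap: 72.0
```

drive_tool(steps=[{"delta_pos": [0, 0, -20], "yaw": 0, "hand": 65}, {"delta_pos": [0, 0, -6.5], "yaw": 0, "hand": 60}, {"delta_pos": [0, 0, 0], "yaw": 0, "hand": 50}, {"delta_pos": [0, 0, 0], "yaw": 0, "hand": 30}, {"delta_pos": [0, 0, 0], "yaw": 0, "hand": 30}])

```text
clock: 19.25
eef_pos: [430.5, 67.6, 22.5]
eef_rot: [3.14, -0.0, 1.63]
wrist_force: [0.3, -0.4, -0.0]
finger_gap: 43.3
```

drive_tool(steps=[{"delta_pos": [0, 0, 0], "yaw": 0, "hand": 30}, {"delta_pos": [0, 0, 0], "yaw": 0, "hand": 30}, {"delta_pos": [0, 0, 0], "yaw": 0, "hand": 30}, {"delta_pos": [0, 0, 0], "yaw": 0, "hand": 30}])

```text
clock: 19.58
eef_pos: [430.4, 67.6, 22.4]
eef_rot: [3.139, 0.0, 1.631]
wrist_force: [-2.2, -0.5, 7.7]
finger_gap: 36.0
```

drive_tool(steps=[{"delta_pos": [0, 0, 10], "yaw": 0, "hand": 30}, {"delta_pos": [0, 0, 30], "yaw": 0, "hand": 30}, {"delta_pos": [0, 0, 35], "yaw": 0, "hand": 30}, {"delta_pos": [16.3, 10.4, 15], "yaw": 0, "hand": 30}, {"delta_pos": [30, 20, 0], "yaw": 0, "hand": 30}])

```text
clock: 20.0
eef_pos: [476.9, 97.6, 116.2]
eef_rot: [3.135, -0.0, 1.629]
wrist_force: [0.8, -1.1, 0.2]
finger_gap: 35.7
```

drive_tool(steps=[{"delta_pos": [30, 20, 0], "yaw": -0.005, "hand": 30}, {"delta_pos": [30, 20, 0], "yaw": -0.005, "hand": 30}, {"delta_pos": [30, 20, 0], "yaw": 0, "hand": 30}, {"delta_pos": [20, 10, 0], "yaw": 0, "hand": 30}, {"delta_pos": [0, 0, 0], "yaw": 0, "hand": 30}])

```text
clock: 20.42
eef_pos: [588.3, 169.7, 111.7]
eef_rot: [3.14, -0.0, 1.622]
wrist_force: [-0.6, -1.2, -1.2]
finger_gap: 36.1
```

drive_tool(steps=[{"delta_pos": [0, 0, 0], "yaw": 0, "hand": 30}, {"delta_pos": [0, 0, 0], "yaw": 0, "hand": 30}, {"delta_pos": [0, 0, 0], "yaw": 0, "hand": 30}])

```text
clock: 20.67
eef_pos: [585.3, 167.5, 111.7]
eef_rot: [-3.142, 0.0, 1.62]
wrist_force: [-0.1, 0.0, -1.4]
finger_gap: 35.8
```

```bash
python3 - <<'E'
from h import *
c=shot('wrist','w12'); s=manip.read_state();print(s['eef_pos'],s['eef_rot'],s['finger_gap'])
g=mask(c,(3,150,60),(20,255,255),(220,190,340,310)); b=blob(g); print(b.min(0),b.max(0)); zt=s['eef_pos'][2]-21+30; print(rect(c,g,zt)); print(ranged(c,[b.mean(0)],True))
E
```

```text
[585.4630748  167.53318745 111.73630121] [ 3.14138636e+00 -1.43876234e-05  1.62034352e+00] 35.99675707910176
[258 235] [302 303]
(array([280. , 268.4]), array([585.8, 167.4]), array([22.6, 40.4]), 2.8)
[[585.69588839 169.10076619 121.29312857]]
```

View pics/w12.png

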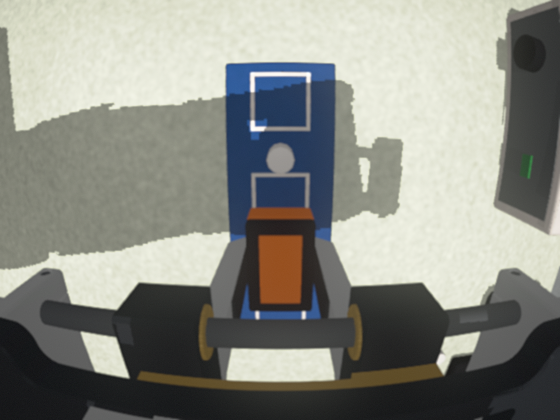

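The case is held at (280,268) between the posts, with the left post at (280,158). I'll check the rest from this viewpoint.

```bash
python3 - <<'E'
from h import *
c=ld('w12')
p=plane(c,[(252.5,74),(310,73.5),(309.5,129),(251,131)],8,True)[:,:2]; print('left square',p.mean(0),[np.linalg.norm(p[i]-p[i-1]).round(1) for i in range(4)])
print('post',plane(c,[(280.5,158)],45,True), 'mid outline far corners',plane(c,[(252.5,176),(309,175)],8,True))
E
```

```text
left square [581.79110179 259.81725701] [np.float64(47.2), np.float64(46.5), np.float64(46.0), np.float64(47.8)]
post [[583.62577099 217.56187056  45.        ]] mid outline far corners [[561.25737752 197.15146403   8.        ]
 [608.25853785 200.28590549   8.        ]]
```

drive_tool(steps=[{"delta_pos": [0.3, 0.5, -35], "yaw": 0, "hand": 30}, {"delta_pos": [0, 0, -28], "yaw": 0, "hand": 30}, {"delta_pos": [0, 0, -12], "yaw": 0, "hand": 30}, {"delta_pos": [0, 0, -5], "yaw": 0, "hand": 30}, {"delta_pos": [0, 0, 0], "yaw": 0, "hand": 30}])

```text
clock: 21.13
eef_pos: [585.8, 168.3, 31.3]
eef_rot: [-3.14, 0.0, 1.621]
wrist_force: [-0.9, -0.2, -1.0]
finger_gap: 36.3
```

drive_tool(steps=[{"delta_pos": [0, 0, -1], "yaw": 0, "hand": 30}, {"delta_pos": [0, 0, -0.7], "yaw": 0, "hand": 30}, {"delta_pos": [0, 0, 0], "yaw": 0, "hand": 30}, {"delta_pos": [0, 0, 0], "yaw": 0, "hand": 30}])

```text
clock: 21.47
eef_pos: [586.5, 168.5, 30.1]
eef_rot: [3.141, -0.0, 1.621]
wrist_force: [-0.1, 0.4, -2.0]
finger_gap: 36.0
```

drive_tool(steps=[{"delta_pos": [0, 0, -0.4], "yaw": 0, "hand": 30}, {"delta_pos": [0, 0, 0], "yaw": 0, "hand": 30}, {"delta_pos": [0, 0, 0], "yaw": 0, "hand": 30}])

```text
clock: 21.72
eef_pos: [586.5, 168.6, 29.9]
eef_rot: [3.141, -0.0, 1.621]
wrist_force: [-2.1, -0.3, 5.0]
finger_gap: 36.0
```

drive_tool(steps=[{"delta_pos": [0, 0, 0], "yaw": 0, "hand": 70}, {"delta_pos": [0, 0, 0], "yaw": 0, "hand": 70}, {"delta_pos": [0, 0, 0], "yaw": 0, "hand": 70}, {"delta_pos": [0, 0, 0], "yaw": 0, "hand": 70}, {"delta_pos": [0, 0, 10], "yaw": 0, "hand": 70}])

```text
clock: 22.13
eef_pos: [585.3, 168.3, 37.6]
eef_rot: [-3.139, 0.001, 1.621]
wrist_force: [-0.7, -0.2, -0.2]
finger_gap: 65.6
```

drive_tool(steps=[{"delta_pos": [0, 0, 30], "yaw": 0, "hand": 80}, {"delta_pos": [0, 0, 40], "yaw": 0, "hand": 94}, {"delta_pos": [0, 0, 40], "yaw": 0, "hand": 94}, {"delta_pos": [0, 0, 30], "yaw": 0, "hand": 94}, {"delta_pos": [0, 0, 0], "yaw": 0, "hand": 94}])

```text
clock: 22.55
eef_pos: [588.3, 169.0, 187.0]
eef_rot: [3.131, -0.002, 1.621]
wrist_force: [0.4, -0.3, 0.1]
finger_gap: 93.9
```

```bash
python3 - <<'E'
from h import *
c=shot('wrist','w13'); s=manip.read_state();print(s['eef_pos'],s['eef_rot'],s['finger_gap'])
g=mask(c,(3,150,60),(20,255,255),(230,160,330,270)); b=blob(g); print(b.min(0),b.max(0)); print(rect(c,g,38))
E
```

```text
[587.42007714 168.81312861 183.28543507] [ 3.13507130e+00 -1.10905069e-03  1.62088187e+00] 93.95811611043187
[266 180] [288 219]
(array([276.6, 199.5]), array([587.2, 168.3]), array([22.1, 39.8]), 2.6)
```

View pics/w13.png

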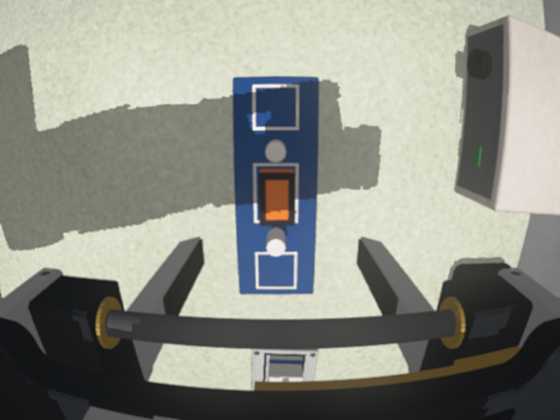

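The case sits at (277,197), centred in its outline between the posts. I'll re-measure the right square (276,271) from here.

```bash
python3 - <<'E'
from h import *
c=ld('w13')
cv2.imwrite('pics/w13c.png',cv2.resize(c['frame'][140:300,225:325,::-1],None,fx=3.7,fy=3.7,interpolation=cv2.INTER_CUBIC))
g=mask(c,(0,0,90),(180,90,255),(250,245,305,295)); cs,_=cv2.findContours(g,cv2.RETR_EXTERNAL,cv2.CHAIN_APPROX_NONE)
for k in cs:
    if cv2.contourArea(k)>200:
        k=k[:,0]; k=k[k[:,1]>262]; p=plane(c,k,8,True)[:,:2]; print('px',k.min(0),k.max(0)); print('x',p[:,0].min(),p[:,0].max(),'ymin',p[:,1].min())
p=plane(c,[(257,254.5),(297,254.5),(296.3,289),(257.5,289)],8,True)[:,:2]; print(p.mean(0),[np.linalg.norm(p[i]-p[i-1]).round(1) for i in range(4)])
p=plane(c,[(254.5,165),(297.5,164.5),(297,223.5),(255,223.5)],8,True)[:,:2]; print('mid',p.mean(0),[np.linalg.norm(p[i]-p[i-1]).round(1) for i in range(4)])
E
```

```text
px [254 263] [297 289]
x 564.4343926583596 616.3725281068156 ymin 49.88154085072432
[591.51604897  73.77109879] [np.float64(45.5), np.float64(45.8), np.float64(45.5), np.float64(46.5)]
mid [586.22990078 166.48691999] [np.float64(65.1), np.float64(45.6), np.float64(65.7), np.float64(46.6)]
```

View pics/w13c.png

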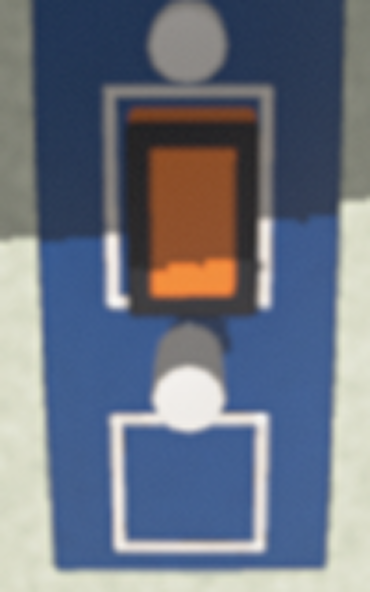

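drive_tool(steps=[{"delta_pos": [-16.3, -32.9, 0], "yaw": 0, "hand": 94}, {"delta_pos": [-16.3, -32.9, 0], "yaw": 0, "hand": 94}, {"delta_pos": [-16.3, -32.9, 0], "yaw": 0, "hand": 94}, {"delta_pos": [-16.3, -32.9, 0], "yaw": 0, "hand": 94}, {"delta_pos": [-16.3, -32.9, 0], "yaw": 0, "hand": 94}])

```text
clock: 23.02
eef_pos: [503.2, 2.8, 178.1]
eef_rot: [-3.14, -0.0, 1.621]
wrist_force: [1.1, -0.5, 0.4]
finger_gap: 94.3
```

drive_tool(steps=[{"delta_pos": [-16.3, -32.9, 0], "yaw": 0, "hand": 94}, {"delta_pos": [-16.3, -32.9, 0], "yaw": 0, "hand": 94}, {"delta_pos": [-16.3, -32.9, 0], "yaw": 0, "hand": 94}, {"delta_pos": [-16.3, -32.9, 0], "yaw": 0, "hand": 94}, {"delta_pos": [-16.3, -32.9, -15], "yaw": 0, "hand": 94}])

```text
clock: 23.43
eef_pos: [422.7, -162.1, 165.2]
eef_rot: [3.139, 0.001, 1.621]
wrist_force: [2.1, -0.0, -0.2]
finger_gap: 93.8
```

drive_tool(steps=[{"delta_pos": [-16.5, -33, -15], "yaw": 0, "hand": 90}, {"delta_pos": [0, 0, -40], "yaw": 0, "hand": 80}, {"delta_pos": [0, 0, -40], "yaw": 0, "hand": 75}, {"delta_pos": [0, 0, -30], "yaw": 0, "hand": 70}, {"delta_pos": [0, 0, -16], "yaw": 0, "hand": 65}])

```text
clock: 23.85
eef_pos: [404.5, -192.6, 19.2]
eef_rot: [-3.137, -0.003, 1.62]
wrist_force: [-0.5, 0.4, -0.3]
finger_gap: 67.1
```

drive_tool(steps=[{"delta_pos": [0, 0, 0], "yaw": 0, "hand": 60}, {"delta_pos": [0, 0, 0], "yaw": 0, "hand": 28}, {"delta_pos": [0, 0, 0], "yaw": 0, "hand": 28}, {"delta_pos": [0, 0, 0], "yaw": 0, "hand": 28}, {"delta_pos": [0, 0, 0], "yaw": 0, "hand": 28}])

```text
clock: 24.27
eef_pos: [407.3, -193.7, 24.1]
eef_rot: [3.14, 0.001, 1.621]
wrist_force: [-0.5, 0.3, 0.1]
finger_gap: 36.6
```

drive_tool(steps=[{"delta_pos": [0, 0, 0], "yaw": 0, "hand": 28}, {"delta_pos": [0, 0, 0], "yaw": 0, "hand": 28}, {"delta_pos": [0, 0, 0], "yaw": 0, "hand": 28}])

```text
clock: 24.52
eef_pos: [407.2, -193.7, 24.0]
eef_rot: [3.14, 0.001, 1.621]
wrist_force: [-2.2, 0.6, 7.4]
finger_gap: 33.2
```

drive_tool(steps=[{"delta_pos": [0, 0, 10], "yaw": 0, "hand": 28}, {"delta_pos": [0, 0, 30], "yaw": 0, "hand": 28}, {"delta_pos": [0, 0, 35], "yaw": 0, "hand": 28}, {"delta_pos": [0, 20, 25], "yaw": 0, "hand": 28}, {"delta_pos": [10, 30, 0], "yaw": 0, "hand": 28}])

```text
clock: 24.93
eef_pos: [417.8, -144.9, 128.4]
eef_rot: [3.135, 0.004, 1.618]
wrist_force: [1.8, 0.5, -0.5]
finger_gap: 33.8
```

drive_tool(steps=[{"delta_pos": [22, 32, 0], "yaw": 0, "hand": 28}, {"delta_pos": [22, 32, 0], "yaw": 0, "hand": 28}, {"delta_pos": [22, 32, 0], "yaw": 0, "hand": 28}, {"delta_pos": [22, 32, 0], "yaw": 0, "hand": 28}, {"delta_pos": [22, 32, 0], "yaw": 0, "hand": 28}])

```text
clock: 25.35
eef_pos: [527.4, 18.5, 124.0]
eef_rot: [3.141, 0.0, 1.621]
wrist_force: [0.1, -0.7, -1.5]
finger_gap: 34.0
```

drive_tool(steps=[{"delta_pos": [22, 32, 0], "yaw": 0, "hand": 28}, {"delta_pos": [22, 20, 0], "yaw": 0, "hand": 28}, {"delta_pos": [19.9, 7.2, 0], "yaw": 0, "hand": 28}, {"delta_pos": [0, 0, 0], "yaw": 0, "hand": 28}, {"delta_pos": [0, 0, 0], "yaw": 0, "hand": 28}])

```text
clock: 25.77
eef_pos: [590.6, 76.1, 123.2]
eef_rot: [-3.141, 0.0, 1.622]
wrist_force: [-0.9, 0.2, -1.2]
finger_gap: 33.6
```

drive_tool(steps=[{"delta_pos": [0, 0, 0], "yaw": 0, "hand": 28}, {"delta_pos": [0, 0, 0], "yaw": 0, "hand": 28}, {"delta_pos": [0, 0, 0], "yaw": 0, "hand": 28}])

```text
clock: 26.02
eef_pos: [590.2, 75.2, 123.5]
eef_rot: [3.141, 0.0, 1.62]
wrist_force: [-0.1, 0.3, -1.0]
finger_gap: 33.5
```

```bash
python3 - <<'E'
from h import *
c=shot('wrist','w14'); s=manip.read_state();print(s['eef_pos'],s['eef_rot'],s['finger_gap'])
E
```

```text
[590.29242511  75.19857636 123.44092661] [ 3.14141555e+00 -6.13859871e-06  1.62004022e+00] 33.84409597116098
```

View pics/w14.png

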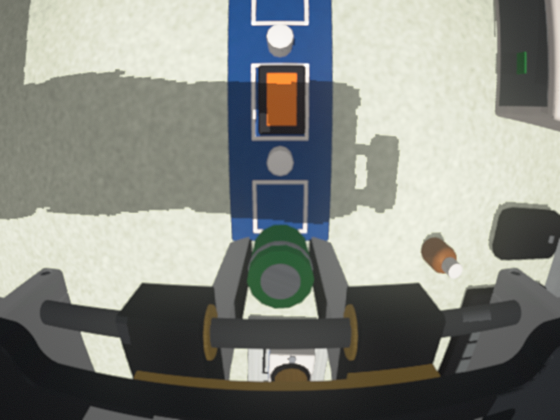

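```bash
python3 - <<'E'
from h import *
c=ld('w14')
cv2.imwrite('pics/w14c.png',cv2.resize(c['frame'][50:310,225:335,::-1],None,fx=2.3,fy=2.3,interpolation=cv2.INTER_CUBIC))
z=123.3-23+42
g=mask(c,(55,80,30),(90,255,255),(240,220,320,310)); b=blob(g); print(b.min(0),b.max(0))
print('gauge front edge', plane(c,[(281,306.5)],z,True),'steel',plane(c,[(280.5,284)],z,True))
print('right sq far corners',plane(c,[(255,182.5),(306,182.5)],8,True))
p=plane(c,[(251.5,65.5),(308,65),(306.5,138.5),(253,138.5)],8,True)[:,:2];print('mid',p.mean(0),[np.linalg.norm(p[i]-p[i-1]).round(1) for i in range(4)])
f=mask(c,(3,150,60),(20,255,255),(255,65,310,140));print('case',rect(c,f,38))
E
```

```text
[247 245] [313 307]
gauge front edge [[591.93703626  58.87400239 142.3       ]] steel [[591.0197596   72.39916514 142.3       ]]
right sq far corners [[567.58463335  97.01369026   8.        ]
 [612.10695469  99.16003577   8.        ]]
mid [585.83277607 168.14134656] [np.float64(63.2), np.float64(47.7), np.float64(63.7), np.float64(45.7)]
case (array([281.3,  98.8]), array([586.8, 168.7]), array([22.6, 40.8]), 2.9)
```

View pics/w14c.png

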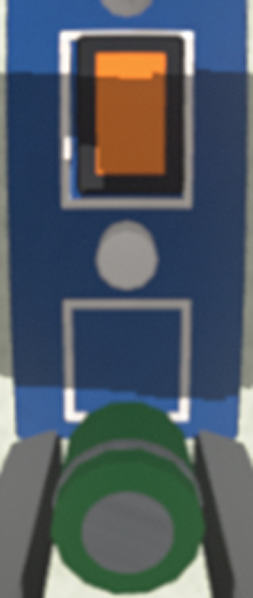

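drive_tool(steps=[{"delta_pos": [0, 0, -35], "yaw": 0, "hand": 28}, {"delta_pos": [0, 0, -32], "yaw": 0, "hand": 28}, {"delta_pos": [0, 0, -16], "yaw": 0, "hand": 28}, {"delta_pos": [0, 0, -7], "yaw": 0, "hand": 28}, {"delta_pos": [0, 0, 0], "yaw": 0, "hand": 28}])

```text
clock: 26.48
eef_pos: [589.8, 75.4, 32.2]
eef_rot: [-3.139, 0.0, 1.62]
wrist_force: [0.2, -0.1, 0.0]
finger_gap: 34.0
```

drive_tool(steps=[{"delta_pos": [0, 0, -1], "yaw": 0, "hand": 28}, {"delta_pos": [0, 0, -0.7], "yaw": 0, "hand": 28}, {"delta_pos": [0, 0, 0], "yaw": 0, "hand": 28}, {"delta_pos": [0, 0, 0], "yaw": 0, "hand": 28}])

```text
clock: 26.82
eef_pos: [591.0, 75.7, 32.0]
eef_rot: [3.141, -0.0, 1.621]
wrist_force: [-0.2, -0.2, -1.0]
finger_gap: 33.9
```

drive_tool(steps=[{"delta_pos": [0, 0, -0.4], "yaw": 0, "hand": 28}, {"delta_pos": [0, 0, 0], "yaw": 0, "hand": 28}, {"delta_pos": [0, 0, 0], "yaw": 0, "hand": 28}])

```text
clock: 27.07
eef_pos: [590.7, 75.7, 31.1]
eef_rot: [3.141, 0.0, 1.621]
wrist_force: [0.7, -0.4, -1.3]
finger_gap: 33.6
```

drive_tool(steps=[{"delta_pos": [0, 0, -0.4], "yaw": 0, "hand": 28}, {"delta_pos": [0, 0, 0], "yaw": 0, "hand": 28}, {"delta_pos": [0, 0, 0], "yaw": 0, "hand": 28}])

```text
clock: 27.32
eef_pos: [590.7, 75.7, 30.6]
eef_rot: [3.142, 0.0, 1.621]
wrist_force: [0.1, 0.3, -1.3]
finger_gap: 33.4
```

drive_tool(steps=[{"delta_pos": [0, 0, -0.4], "yaw": 0, "hand": 28}, {"delta_pos": [0, 0, 0], "yaw": 0, "hand": 28}, {"delta_pos": [0, 0, 0], "yaw": 0, "hand": 28}])

```text
clock: 27.57
eef_pos: [590.7, 75.7, 30.5]
eef_rot: [3.141, 0.0, 1.621]
wrist_force: [-3.8, 0.0, 5.5]
finger_gap: 33.8
```

drive_tool(steps=[{"delta_pos": [0, 0, 0], "yaw": 0, "hand": 60}, {"delta_pos": [0, 0, 0], "yaw": 0, "hand": 60}, {"delta_pos": [0, 0, 0], "yaw": 0, "hand": 60}, {"delta_pos": [0, 0, 0], "yaw": 0, "hand": 60}, {"delta_pos": [0, 0, 10], "yaw": 0, "hand": 60}])

```text
clock: 27.98
eef_pos: [589.7, 75.6, 38.7]
eef_rot: [-3.139, 0.0, 1.621]
wrist_force: [-0.3, -1.0, -0.8]
finger_gap: 59.4
```

drive_tool(steps=[{"delta_pos": [0, 0, 35], "yaw": 0, "hand": 80}, {"delta_pos": [0, 0, 40], "yaw": 0, "hand": 94}, {"delta_pos": [0, 0, 40], "yaw": 0, "hand": 94}, {"delta_pos": [-10, -20, 30], "yaw": 0, "hand": 94}, {"delta_pos": [-20, -35, 0], "yaw": 0, "hand": 94}])

```text
clock: 28.4
eef_pos: [563.2, 22.1, 192.3]
eef_rot: [3.131, 0.0, 1.624]
wrist_force: [0.9, -1.0, 1.0]
finger_gap: 90.0
```

drive_tool(steps=[{"delta_pos": [-15, -20, 0], "yaw": 0, "hand": 94}, {"delta_pos": [0, 0, 0], "yaw": 0, "hand": 94}, {"delta_pos": [0, 0, 0], "yaw": 0, "hand": 94}, {"delta_pos": [0, 0, 0], "yaw": 0, "hand": 94}])

```text
clock: 28.73
eef_pos: [546.0, 1.1, 185.7]
eef_rot: [3.141, -0.0, 1.621]
wrist_force: [-0.3, 0.5, 0.5]
finger_gap: 93.8
```

```bash
python3 - <<'E'
from h import *
c=shot('wrist','w15'); s=manip.read_state();print(s['eef_pos'],s['eef_rot'],s['finger_gap'])
E
```

```text
[546.05840892   1.30831568 185.36502883] [ 3.14132868e+00 -1.02331147e-04  1.62126757e+00] 93.99567010608746
```

View pics/w15.png

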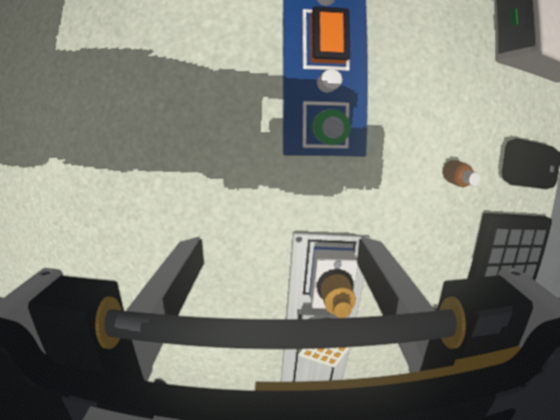

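The gauge stands at (333,127) within the right square, the case at (331,33) is in its outline, and the weight is upright on the cell. I'll back the arm away toward the robot for final checks.

drive_tool(steps=[{"delta_pos": [-30, -10, 20], "yaw": 0, "hand": 94}, {"delta_pos": [-35, -20, 10], "yaw": 0, "hand": 94}, {"delta_pos": [-30, -25, 10], "yaw": 0, "hand": 94}, {"delta_pos": [-10, -35, 15], "yaw": 0, "hand": 94}, {"delta_pos": [0, -35, 20], "yaw": 0, "hand": 94}])

```text
clock: 29.2
eef_pos: [439.0, -124.2, 260.6]
eef_rot: [-3.141, -0.0, 1.623]
wrist_force: [1.1, 0.5, 0.4]
finger_gap: 93.5
```

drive_tool(steps=[{"delta_pos": [0, -35, 0], "yaw": 0, "hand": 94}, {"delta_pos": [0, -35, 0], "yaw": 0, "hand": 94}, {"delta_pos": [0, 0, 0], "yaw": 0, "hand": 94}, {"delta_pos": [0, 0, 0], "yaw": 0, "hand": 94}, {"delta_pos": [0, 0, 0], "yaw": 0, "hand": 94}])

```text
clock: 29.62
eef_pos: [441.0, -193.5, 259.9]
eef_rot: [-3.141, -0.001, 1.621]
wrist_force: [0.3, 0.9, -0.3]
finger_gap: 93.8
```

```bash
python3 - <<'E'
from h import *
c=ld('w15'); print('gauge top',plane(c,[(333,127)],50,True),ranged(c,[(333,127)],True))
p=plane(c,[(304,103.5),(349.5,103),(348.5,146.5),(304.5,146.5)],8,True)[:,:2];print('rightsq',p.mean(0),[np.linalg.norm(p[i]-p[i-1]).round(1) for i in range(4)])
w=shot('wrist','w16');t=shot('top','t16');shot('side','s16')
g=mask(w,(8,80,60),(25,255,255),(300,100,460,300)); cs,_=cv2.findContours(g,0,2); k=[(x[:,0].mean(0),cv2.contourArea(x)) for x in cs if cv2.contourArea(x)>3]; print([(a.round(),b) for a,b in k][:30])
E
```

```text
gauge top [[591.50729973  74.7293277   50.        ]] [[591.17787777  74.74873819  52.02045261]]
rightsq [591.75321961  76.20696388] [np.float64(45.2), np.float64(48.0), np.float64(46.4), np.float64(47.0)]
[(array([451., 298.]), 18.0), (array([424., 190.]), 15.5), (array([417., 185.]), 16.0), (array([428., 182.]), 15.5), (array([410., 181.]), 17.0), (array([421., 179.]), 15.5), (array([403., 177.]), 18.0), (array([432., 174.]), 16.0), (array([414., 174.]), 18.5), (array([426., 170.]), 18.0), (array([407., 170.]), 19.0), (array([436., 166.]), 17.0), (array([418., 166.]), 18.0), (array([430., 162.]), 17.0), (array([411., 162.]), 18.0), (array([422., 158.]), 18.0), (array([416., 154.]), 19.0), (array([431., 110.]), 623.0)]
```

View pics/w16.png

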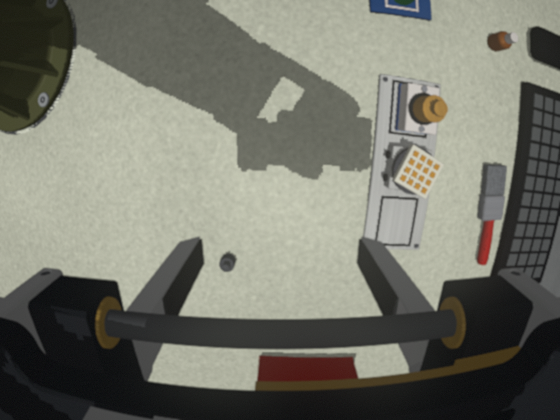

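View pics/t16.png

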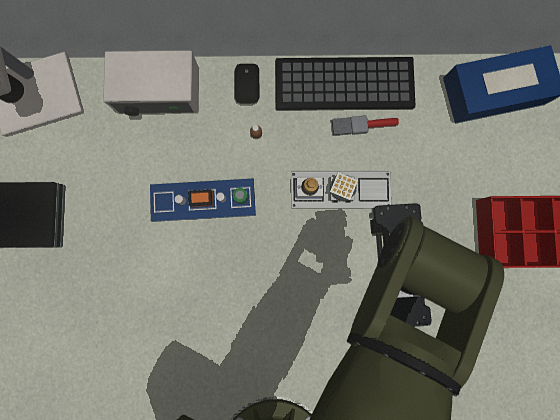

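View pics/s16.png

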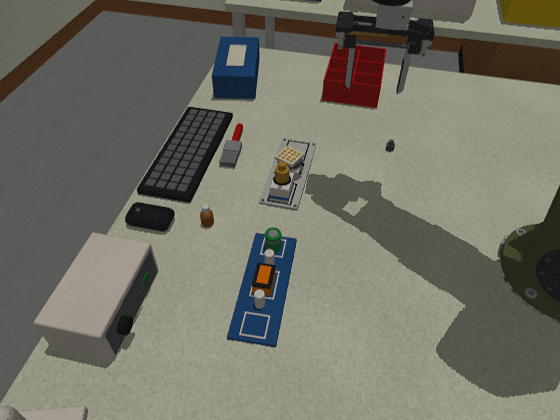

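Everything is in place in all three views, and the bystanders are at their starting pixels: vial (256,131), brush (365,125) in the top view, small weight (391,145) in the side view. Last check: the carrier's centre and height, then I'll hand in.

```bash
python3 - <<'E'
from h import *
w=ld('w16')
g=mask(w,(8,80,60),(25,255,255),(398,150,442,195)); cs,_=cv2.findContours(g,0,2); k=np.array([x[:,0].mean(0) for x in cs if cv2.contourArea(x)>3]); print(len(k),plane(w,k,58,True).mean(0).round(1))
r=ranged(w,k,True); print('dies z',r[:,2].min().round(1),r[:,2].max().round(1),r.mean(0).round(1))
s=manip.read_state(); print(s['clock'],s['finger_gap'],s['wrist_force'])
print(manip.sign_off())
E
```

```text
16 [ 608.7 -163.9   58. ]
dies z 58.4 61.5 [ 608.  -163.7   59.6]
29.7667 94.05031182790198 [-0.64932335 -0.01524203 -0.35193824]
the job is handed in; nothing more can be done
None
```

I laid out the kit in the order asked and handed it in at about 30 s. The cell went into the left stage outline, the weight on its disc, the carrier on the chuck, the case between the posts and the gauge in the right square. Each piece was lowered until the wrist force showed contact before I released it.

| Piece | Measured centre, mm (x, y) | Its place, mm (x, y) |
|---|---|---|
| Cell | (608.5, -86.2) | outline (607.5, -86.7) |
| Weight, held just before placing | (608.4, -86.1) | disc (608.5, -86.4) |
| Carrier | (608.4, -163.8) | chuck (607.3, -163.6) |
| Case | (586.8, 168.7) | outline (585.8, 168.1) |
| Gauge | (591.5, 74.7) | square (591.8, 76.2) |

- **Weight:** it stands upright and looks centred in the pictures after release.
- **Carrier:** the 16 gold dies read 58–61 mm high against 58 mm expected. I take it as lying flat, with the spread within the camera's error.
- **Left alone:** in the last pictures the small weight, the vial and the brush are where they started, and the arm is clear of everything.

Three measurements disagreed along the way:
- **Weight:** the first reading was about 7 mm off because it was cut by the picture's edge. I measured it again before grasping.
- **Chuck:** the first fit was off because of a shadow, so I worked from the stage's screws and a later view.
- **Grip:** the gripper read about 31 mm on the 32 mm weight; the other pieces read within about 0.4 mm of their sizes.

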